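# Draw the toner cartridge out from under the printer's drive housing

### The arm

A 6-joint arm with a two-finger parallel gripper is mounted at the origin on a cart in front of the work surface, level with it; the furniture and walls round the work are solid. World frame = base frame: x ahead of the robot, y to its left, z up, the work surface at z = 0. Lengths are in m, angles in degrees, forces in N, time in s.
With the tool pointing down it reaches from about 0.375 to 0.9 m from the base axis. Payload 3.1 kg.
Tool frame: the origin (TCP) lies on the centre line of the jaws, within the pads' length; the fingertips stand 25 mm ahead of it and the grasp point (between the pads) lies 6 mm ahead of it; z points along the fingers, y is the line along which they close (so a half turn about z gives the same grasp; the last joint's range is limited). The gripper opens to 87 mm and grips with 3 to 60 N. Pads are 19 mm wide; open, the fingers measure 117 mm over their backs; the gripper's body (75 mm by 190 mm) begins 51 mm behind the grasp point.
Start: joints at [61.392, 30.224, 82.088, -0, 67.689, -10.227], TCP at [0.197, 0.593, 0.209] pointing down, gripper open.
Joint ranges: [-176.69, 176.69], [-43.24, 126.21], [12.49, 139.97], [-82, 262], [0, 151.66], [-163.58, 163.58]. Speed limits (degrees/s): [159.86, 159.86, 180, 180, 180, 180].

### API

Orientations are given as a 3x3 rotation matrix whose columns are the frame's x, y, z axes.
In Python, from rig import * gives the robot as it stands.
- The arm moves only by the tool step_arm, never from a script. Its argument "steps" is a list of rows, each a list of 7 numbers: the shift along the tool's x, y, z normalised to -1 to 1, where 1 is 0.3 m, then the turn, a rotation vector about the tool's x, y, z normalised to -1 to 1, where 1 is 45 degrees, then the gripper's target within -1 to 1 (shut at 1, half-way at 0, fully open at -1). A call has 1 to 8 rows; each row is the pose to reach, as a shift and turn from the pose commanded when the call began, along the tool's axes at that moment; what a row does not reach only later rows make up. A row lasts 1/12 s, in which the tool goes at most 41.7 mm and 7.16 degrees, less where a joint would pass 70% of its speed; a pose out of reach is approached as far as the arm can. A call with a number of a shift or a turn outside -1 to 1 is refused whole. A call with a gripper value outside its range is refused whole. The fingers move at their own pace and stop on an object; the grip force is fixed at half the most. Time passes only in rows, so rows that repeat a pose let the fingers close. It gives the time, the measured TCP pose, the force, the opening and the grip force at its end, in the units of the state.
- read_state(): the state, without advancing time (a new reading comes with each control period).
- capture(name): name is "scene" or "top" or "wrist"; returns a dict with "image" (400x640x3 uint8, red, green, blue), "vertical_fov" (degrees; the focal length in pixels is half the picture's height over the tangent of half this angle, whatever the lens; pixels are square), "cx", "cy" (the principal point, pixels), "k1" (the pictures are not rectified: a ray, as slopes to the right and down, at radius r is drawn at 1 + k1 r^2 times it, then the intrinsics apply), "world_from_camera" (4x4, takes a point from camera to world coordinates); the wrist camera has in their place "T_tool_cam" (4x4, takes a point from camera to tool coordinates, whose origin is the TCP and whose axes are the flange's). Camera axes: x right, y down, z forward; pixel columns grow to the right and rows downward; lengths in m; the calibration is good to about 2 mm. A picture is of the moment at which its call begins: read the wrist's pose just before it. There is no depth.
- hand_in(): hands the job in; it is judged then, once.
The state is a dict: "time_s": time; "joint_positions": joint angles; "qvel": joint speeds; "tau": joint torques, N m; "position": TCP position; "tcp_rot": TCP orientation; "force": force on the tool from outside, world axes, zero at the start; "moment": the same for the moment, N m; "opening": opening from 0.0 (shut) to 1.0 (fully open); "grasp_force": force on a finger pad.
Only numpy, scipy, OpenCV 4.12 (cv2) and the standard library are available. Lean on these libraries where they do the work, as an engineer would, in place of code of your own. Each camera call takes 0.05 s, during which the arm holds its last target. There are 200 camera calls.

### The job

The little printer needs its toner cartridge checked. Raise its half-open cover until it stands upright, without leaning it back on the monitor behind, and let the stiff hinge keep it there; then take the cartridge by its grip and, without forcing it, tilt its right end up over the sill and draw it out slantwise from under the housing that covers its left end. Finish while still holding the cartridge up in the gripper, the whole of it clear above the printer with the cover still upright; leave the mug, the sticky notes and the screwdriver where they are.

Things in the scene. Friction and masses are not known exactly. Their poses are not given: they have to be found in the camera images.
- printer: compact white printer, fixed to the desk, 200 deep (x) x 300 wide (y) x 112 mm high; origin at the centre of its underside, z up, +y to its left, front faces its -x. Under the cover is an open bay at x -84..+6 mm, y -116..+100 mm, floor at z 50 mm; a fixed flat housing with the control panel (underside z 98, top z 112 mm) covers the bay where y is above +50 mm
- cover (a joint): angle of the printer's cover: 0 shut, 1.57 standing upright, grows as its front edge rises and goes back, stops at 2.3. The hinge is stiff: it stays where it is left and needs about 4 to 5 N at the front edge. Starts partly open
- cover_edge (a point): middle of the free front edge of the cover (white plate, 192 wide, 6 mm thick), 206 mm from the hinge axis; the edge can be pushed up and back from beneath
- cover_hinge (a point): point on the hinge axis of the cover, in the middle of its width, 100.5 mm above the desk at the printer's rear; the axis lies along the printer's y
- bay_mouth (a point): centre of the bay's mouth at sill height, z 100 mm; axes as the printer's. The mouth is 90 mm (x) by 166 mm (y), from the right wall (top z 100 mm, the sill, 34 mm thick) to the housing's edge; front wall top z 100, rear 94 mm. Two ribs 12 mm high on the bay's floor, along y, about 4.5 mm clear of the cartridge on either side
- cartridge: black toner cartridge, a bar 54 (x) x 200 (y) x 26 mm (z), 0.2 to 0.45 kg, grip on top (52 mm high in all); origin at the centre of its underside, y along its length to its left; it lies loose in the bay, parallel to it. Its left end (+y) lies about 45 mm under the housing, which stops it straight up; with the right end raised 16 to 27 degrees it can be drawn out along its own length
- cartridge_grip (a point): centre of the cartridge's carry grip: an upright fin 12 mm thick (x), 50 mm long (y), standing 26 mm above the top of the bar (from 14 mm below this point to 12 mm above it), 10 mm to the right of mid-length; axes as the cartridge's
- cartridge_left_end (a point): centre of the cartridge's left end face (+y), 13 mm above its underside
- cartridge_right_end (a point): centre of the cartridge's right end face (-y), 13 mm above its underside
- mug: beige mug, 90x129x94 mm, left of the printer; leave alone
- sticky_notes: stack of sticky notes, 75x75x16 mm, left of the printer; leave alone
- screwdriver: small screwdriver with red handle, 172 mm long, left of the printer; leave alone

How it is judged:
By the outcome, as a careful person would: the job done as asked, in the order asked, and still so for the second after the job is handed in, while the arm keeps its last pose, push and grip.
It also fails if it takes over 51 s, if anything falls off the work surface, if the arm or the gripper's body presses on something with over 40 N, if the wrist force passes 120 N, or if a joint passes its speed limit or range.

## Working session

There is one attempt and no reset: what is moved stays moved. The work goes in short steps, Python scripts to look and compute and a tool call to move; the robot and the scene stay as the last step left them, time stands still between calls to the robot, and variables do not carry over. Pictures are saved under pics/ and viewed, at most 10 in all, crops included, and the job is handed in when it is done.

Besides the shell and the picture viewer there is one more tool, called after ">>>" as a command line: name --pt "numbers of a row" for each row, then --argument value for the rest. step_arm: Moves the arm, as the interface text tells. Scaled input: -1 to 1 covers 0.3 m each way for a shift and 45 degrees each way for a turn. Its arguments: {"type":"object","properties":{"steps":{"type":"array"}},"required":["steps"]}

```bash
mkdir -p pics; ls; python3 - <<'E'
from rig import *
import cv2,numpy as np,pickle
s=read_state();print({k:np.round(v,3).tolist() for k,v in s.items()})
for n in("scene","top","wrist"):
    c=capture(n);cv2.imwrite(f"pics/{n}0.png",c["image"][:,:,::-1]);pickle.dump(c,open(f"{n}0.pkl","wb"))
    print(n,{k:np.round(v,4).tolist() for k,v in c.items() if k!="image"})
a=cv2.imread("pics/scene0.png");b=cv2.imread("pics/top0.png")
E
```

```text
pics
{'time_s': 0.0, 'joint_positions': [61.389, 30.28, 82.159, 0.001, 67.688, -10.228], 'qvel': [-0.102, -0.09, 0.041, 0.149, 0.041, 0.047], 'tau': [-0.002, -44.005, -17.659, 0.063, 0.058, -0.0], 'position': [0.197, 0.592, 0.208], 'tcp_rot': [[-0.949, 0.315, -0.001], [0.315, 0.949, -0.002], [0.0, -0.002, -1.0]], 'force': [0.526, 0.293, -0.455], 'moment': [0.014, 0.012, 0.005], 'grasp_force': 0.0, 'opening': 0.999}
scene {'vertical_fov': 44.8201, 'cx': 321.202, 'cy': 209.3936, 'k1': -0.1116, 'world_from_camera': [[0.8646, -0.2469, 0.4376, -0.0118], [-0.5024, -0.4335, 0.7481, -1.0111], [0.005, -0.8667, -0.4988, 0.707], [0.0, 0.0, 0.0, 1.0]]}
top {'vertical_fov': 54.4668, 'cx': 313.8515, 'cy': 195.1364, 'k1': -0.0877, 'world_from_camera': [[-0.3589, -0.888, 0.2875, 0.2254], [-0.9334, 0.3405, -0.1135, 0.0002], [0.0029, -0.3091, -0.951, 1.058], [0.0, 0.0, 0.0, 1.0]]}
wrist {'vertical_fov': 63.3187, 'cx': 320.433, 'cy': 199.6224, 'k1': -0.0329, 'T_tool_cam': [[-0.0001, -0.9705, -0.241, 0.066], [1.0, -0.0, -0.0003, 0.001], [0.0003, -0.241, 0.9705, -0.1759], [0.0, 0.0, 0.0, 1.0]]}
```

View pics/scene0.png

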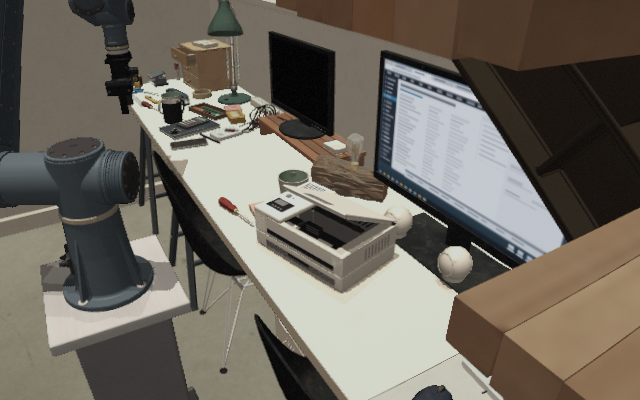

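View pics/top0.png

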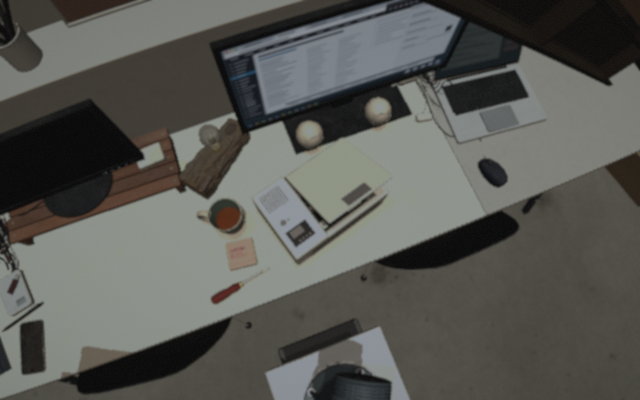

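The scene view shows the printer at about (325,235) with its cover half open. In the top view its housing is at the left (290,220) and the cover plate at (340,185). I'll enlarge both.

```bash
python3 - <<'E'
import cv2,numpy as np
a=cv2.imread("pics/scene0.png")[170:298,245:425];b=cv2.imread("pics/top0.png")[135:269,243:403]
cv2.imwrite("pics/sc1.png",cv2.resize(a,None,fx=4.4,fy=4.4,interpolation=2)[:600,:800])
b=cv2.resize(b,None,fx=4.4,fy=4.4,interpolation=2);cv2.imwrite("pics/tp1.png",cv2.convertScaleAbs(b,alpha=1.3)[:600,:800])
E
```

```text
(no output)
```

View pics/sc1.png

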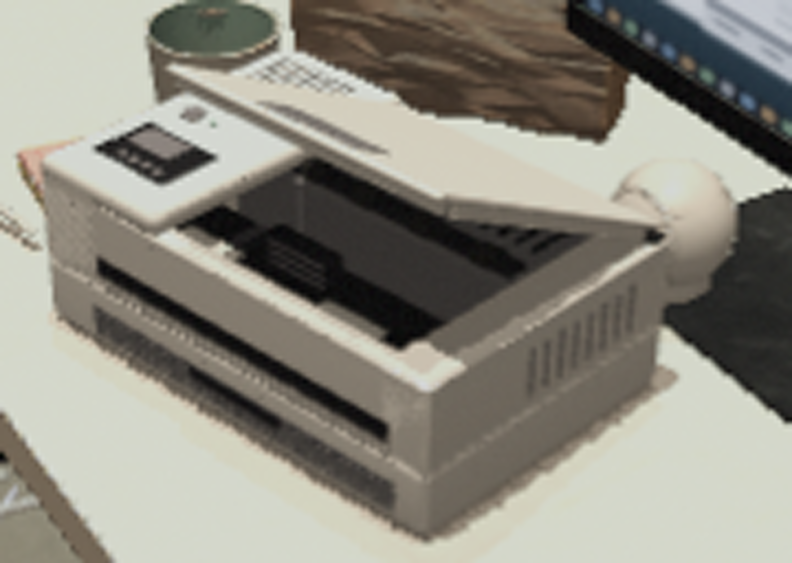

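View pics/tp1.png

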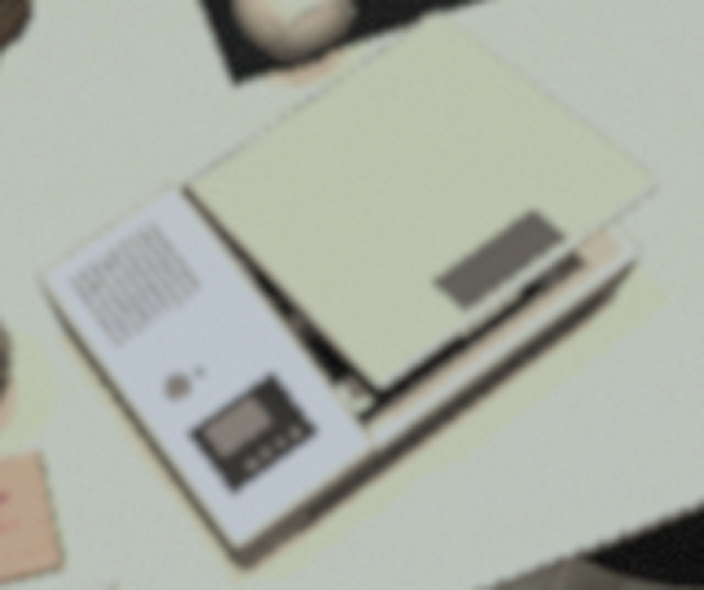

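```bash
cat > h.py <<'E'
import numpy as np,cv2,pickle
from scipy.optimize import least_squares
from scipy.spatial.transform import Rotation as R
def cam(c,T=None):
    T=c["world_from_camera"] if T is None else T
    f=200/np.tan(np.radians(c["vertical_fov"]/2));return dict(T=np.array(T),f=f,cx=c["cx"],cy=c["cy"],k=c["k1"])
def proj(m,P):
    p=(np.atleast_2d(P)-m["T"][:3,3])@m["T"][:3,:3];s=p[:,:2]/p[:,2:]
    r2=(s**2).sum(1,keepdims=True);return s*(1+m["k"]*r2)*m["f"]+[m["cx"],m["cy"]]
def wristT(s,c):
    T=np.eye(4);T[:3,:3]=s["tcp_rot"];T[:3,3]=s["position"];return T@np.array(c["T_tool_cam"])
def prn(x,y,yaw,P):
    P=np.atleast_2d(P);c,s=np.cos(yaw),np.sin(yaw);return P@np.array([[c,s,0],[-s,c,0],[0,0,1]])+[x,y,0]
E
cat > fit.py <<'E'
from h import *
S=cam(pickle.load(open("scene0.pkl","rb")));T=cam(pickle.load(open("top0.pkl","rb")))
fx=lambda L,o:(np.array(L,float)+.5)/4.4-.5+o
sB=np.array([(-.1,-.15,0),(.1,-.15,0),(-.1,.15,0),(-.1,.15,.112),(-.1,-.15,.1)]);sP=fx([(428,540),(660,380),(53,315),(46,172),(432,388)],[245,170])
tB=np.array([(-.1,.15,.112),(.1,.15,.112),(.1,.05,.112),(-.1,.05,.112),(-.1,-.15,.1)]);tP=fx([(235,548),(42,275),(185,185),(370,440),(634,255)],[243,135])
sC=[(1,1),(1,-1),(0,-1)];sCp=fx([(172,66),(440,205),(665,228)],[245,170])
tC=[(0,1),(0,-1),(1,1),(1,-1)];tCp=fx([(188,185),(440,13),(380,388),(657,185)],[243,135])
def cov(hx,yc,a,C):
    return np.array([(hx-e*.206*np.cos(a),yc+w*.096,.1005+.003+e*.206*np.sin(a)) for e,w in C])
def res(v):
    x,y,w,hx,yc,a=v;q=lambda m,B,P:(proj(m,prn(x,y,w,B))-P).ravel()
    return np.r_[q(S,sB,sP),q(T,tB,tP),q(S,cov(hx,yc,a,sC),sCp),q(T,cov(hx,yc,a,tC),tCp),(hx-.097)/.003,(yc+.05)/.003]
best=min((least_squares(res,[.6,0,w,.097,-.05,.3],loss="soft_l1") for w in np.radians(range(-180,180,30))),key=lambda r:r.cost)
v=best.x;print(v.round(4),np.degrees(v[[2,5]]).round(1),best.cost);print(res(v).round(1))
for n,p in dict(edge=cov(v[3],v[4],v[5],[(1,0)]),hinge=cov(v[3],v[4],0,[(0,0)]),mouth=[(-.039,-.033,.1)]).items():print(n,prn(*v[:3],p).round(3))
E
python3 fit.py
```

```text
[ 0.5115 -0.1308  0.2737  0.0938 -0.0494  0.4723] [15.7 27.1] 18.531536111331494
[-0.9  1.5 -0.1  0.9 -0.6  0.5 -1.8 -4.2 -0.6 -0.2 -0.1 -0.3 -2.  -0.9
 -2.6 -2.3  1.9  0.2  2.5 -1.8 -0.9  1.5  0.6 -0.1 -0.8  0.4 -0.6 -0.1
 -0.3 -0.4 -0.5 -0.3  0.7 -1.2 -1.1  0.2]
edge [[ 0.438 -0.203  0.197]]
hinge [[ 0.615 -0.153  0.104]]
mouth [[ 0.483 -0.173  0.1  ]]
```

```bash
cat >> h.py <<'E'
PX=[.5115,-.1308,.2737]
def w2p(p):
    c,s=np.cos(PX[2]),np.sin(PX[2]);d=np.array(p)-[PX[0],PX[1],0];return np.array([c*d[0]+s*d[1],-s*d[0]+c*d[1],d[2]])
Rp=lambda:R.from_euler("z",PX[2]).as_matrix()
def tilt(b):  # tool z forward-down, b deg from vertical, tool x forward-up
    b=np.radians(b);return np.array([[np.cos(b),0,np.sin(b)],[0,-1,0],[np.sin(b),0,-np.cos(b)]])
def grasp(a): # tool x=+Y tool y=+X, right end up by a deg
    return R.from_euler("x",-a,degrees=True).as_matrix()@np.array([[0,1,0],[1,0,0],[0,0,-1.]])
def rel(pos,rot,st,world=False,base=None):  # printer-frame TCP goal -> normalised row
    p0,R0=(np.array(st["position"]),np.array(st["tcp_rot"])) if base is None else base
    pw=np.array(pos) if world else prn(*PX,pos)[0];Rw=np.array(rot) if world else Rp()@rot
    return np.r_[R0.T@(pw-p0)/.3,np.degrees(R.from_matrix(R0.T@Rw).as_rotvec())/45].round(3)
E
python3 - <<'E'
from h import *;from rig import *
s=read_state();print("TCPp",w2p(s["position"]).round(3))
w=np.array([.42,.28,.33]);print(rel(w,s["tcp_rot"],s,True))
tip=np.array([-.15,-.05,.17]);Rt=tilt(45);print("rot total",rel(tip-.025*Rt[:,2],Rt,s), "goal world",prn(*PX,tip-.025*Rt[:,2]))
E
```

```text
TCPp [-0.107  0.782  0.208]
[-1.035 -0.755 -0.406  0.     0.     0.   ]
rot total [-1.386 -2.408  0.071 -1.257  0.387  3.03 ] goal world [[ 0.36357851 -0.2242614   0.18767767]]
```

>>> step_arm --pt "-1 -0.75 -0.4 0 0 1 1" --pt "-1 -0.75 -0.4 0 0 1 1" --pt "-1 -0.75 -0.4 0 0 1 1" --pt "-1 -0.75 -0.4 0 0 1 1" --pt "-1 -0.75 -0.4 0 0 1 1" --pt "-1 -0.75 -0.4 0 0 1 1" --pt "-1 -0.75 -0.4 0 0 1 1" --pt "-1 -0.75 -0.4 0 0 1 1"

```text
time_s: 0.82
position: [0.3784, 0.3305, 0.3107]
tcp_rot: [[-0.447, 0.894, -0.0], [0.894, 0.447, -0.0], [0.0, -0.0, -1.0]]
force: [0.3, 0.1, -0.2]
opening: 0.475
grasp_force: 0.0
```

```bash
python3 - <<'E'
from h import *;from rig import *
s=read_state();print(s["time_s"],np.round(s["position"],3),np.round(s["joint_positions"]))
print(rel([.42,.0,.33],s["tcp_rot"],s,True))
Rt=tilt(25);p=prn(*PX,np.array([-.15,-.05,.30]))[0];print(p,rel(p,Rp()@Rt,s,True))
E
```

```text
0.8167 [0.378 0.33  0.311] [28. 14. 91.  0. 75.  2.]
[-1.047 -0.368 -0.064  0.     0.     0.   ]
[ 0.38059817 -0.2194832   0.3       ] [-1.643 -0.813  0.036 -0.489  0.404  2.202]
```

>>> step_arm --pt "-1 -0.37 0 0 0 1 1" --pt "-1 -0.37 0 0 0 1 1" --pt "-1 -0.37 0 0 0 1 1" --pt "-1 -0.37 0 0 0 1 1" --pt "-1 -0.37 0 0 0 1 1" --pt "-1 -0.37 0 0 0 1 1" --pt "-1 -0.37 0 0 0 1 1" --pt "-1 -0.37 0 0 0 1 1"

```text
time_s: 1.48
position: [0.4131, 0.0112, 0.3103]
tcp_rot: [[0.319, 0.948, 0.0], [0.948, -0.319, -0.001], [-0.001, 0.001, -1.0]]
force: [0.5, 0.4, 0.5]
opening: 0.01
grasp_force: 0.0
```

```bash
python3 - <<'E'
from h import *;from rig import *
s=read_state();print(s["time_s"],np.round(s["position"],3),np.round(s["joint_positions"]))
for b in(25,45):
  Rt=tilt(b);p=prn(*PX,np.array([-.15,-.05,.20]))[0]-.025*Rp()@Rt[:,2];print(p,rel(p,Rp()@Rt,s,True))
E
```

```text
1.4833 [0.413 0.011 0.31 ] [-14.   6. 102.  -0.  72.   5.]
[ 0.37042599 -0.222339    0.22265769] [-0.783  0.113  0.293 -0.269  0.511  1.219]
[ 0.36357851 -0.2242614   0.21767767] [-0.796  0.093  0.31  -0.484  0.919  1.173]
```

>>> step_arm --pt "-0.8 0.1 0.1 -0.25 0.5 1 1" --pt "-0.8 0.1 0.1 -0.25 0.5 1 1" --pt "-0.8 0.1 0.1 -0.25 0.5 1 1" --pt "-0.8 0.1 0.1 -0.25 0.5 1 1" --pt "-0.8 0.1 0.1 -0.25 0.5 1 1" --pt "-0.8 0.1 0.1 -0.25 0.5 1 1" --pt "-0.8 0.1 0.1 -0.25 0.5 1 1" --pt "-0.8 0.1 0.1 -0.25 0.5 1 1"

```text
time_s: 2.15
position: [0.3642, -0.2247, 0.2793]
tcp_rot: [[0.82, 0.424, 0.385], [0.394, -0.906, 0.157], [0.415, 0.023, -0.91]]
force: [-0.2, 1.0, -0.3]
opening: 0.006
grasp_force: 0.0
```

```bash
python3 - <<'E'
from h import *;from rig import *
s=read_state();print(s["time_s"],np.round(s["position"],3),np.round(s["joint_positions"]))
for b in(30,45,55):
  Rt=tilt(b);p=prn(*PX,np.array([-.14,-.05,.18]))[0]-.025*Rp()@Rt[:,2];print(p,rel(p,Rp()@Rt,s,True))
E
```

```text
2.15 [ 0.364 -0.225  0.279] [-66.   6. 113.  28.  63. -15.]
[ 0.37819122 -0.22015894  0.20165064] [-0.063 -0.     0.256 -0.069  0.119  0.199]
[ 0.37320628 -0.22155844  0.19767767] [-0.084 -0.003  0.261 -0.095  0.452  0.189]
[ 0.37050942 -0.22231558  0.19433941] [-0.097 -0.005  0.267 -0.112  0.673  0.181]
```

>>> step_arm --pt "-0.08 0 0.12 -0.1 0.45 0.19 1" --pt "-0.08 0 0.12 -0.1 0.45 0.19 1" --pt "-0.08 0 0.26 -0.1 0.45 0.19 1" --pt "-0.08 0 0.26 -0.1 0.45 0.19 1" --pt "-0.08 0 0.26 -0.1 0.45 0.19 1" --pt "-0.08 0 0.26 -0.1 0.45 0.19 1"

```text
time_s: 2.65
position: [0.3763, -0.2188, 0.1989]
tcp_rot: [[0.68, 0.278, 0.678], [0.199, -0.961, 0.195], [0.706, 0.002, -0.708]]
force: [-0.5, -0.5, -0.1]
opening: 0.005
grasp_force: 0.0
```

```bash
python3 - <<'E'
from h import *;from rig import *
s=read_state();print(s["time_s"],w2p(s["position"]).round(3),np.round(s["joint_positions"]),(Rp().T@s["tcp_rot"]).round(2).tolist())
c=capture("scene");cv2.imwrite("pics/s2.png",cv2.resize(c["image"][130:300,210:430,::-1],None,fx=3.5,fy=3.5,interpolation=2))
E
```

```text
2.65 [-0.154 -0.048  0.199] [-80.  21. 130.  59.  55. -54.] [[0.71, 0.01, 0.71], [0.01, -1.0, 0.0], [0.71, 0.0, -0.71]]
```

View pics/s2.png

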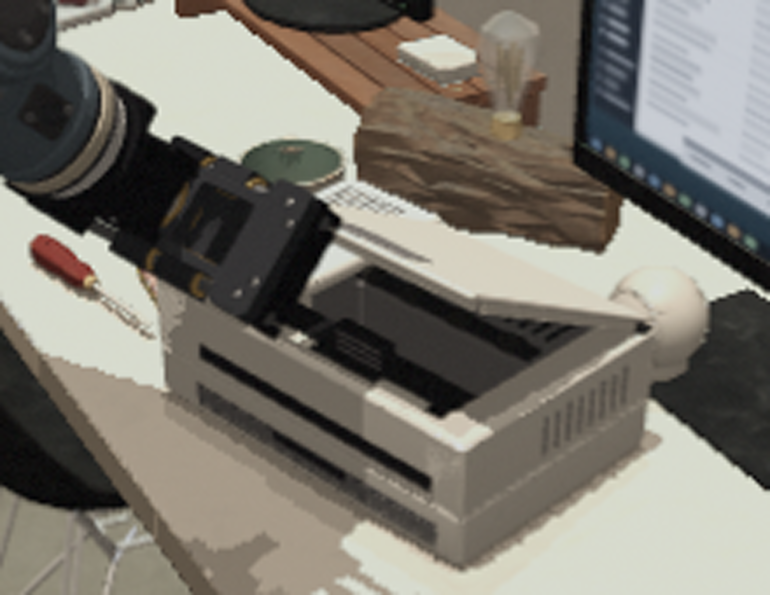

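```bash
cat > arc.py <<'E'
from h import *;from rig import *;import sys
s=read_state();H=np.array([.094,.1005]);P=w2p(s["position"]);Rt=tilt(45)
print(P.round(3),np.round(s["force"],1))
for th in map(float,sys.argv[1:]):
    t=np.radians(th);C=H+.19*np.array([-np.cos(t),np.sin(t)])-.003*np.array([np.sin(t),np.cos(t)])
    tip=C-.0067;p=np.array([tip[0],-.048,tip[1]])-.025*Rt[:,2];print(th,p.round(3),rel(p,Rt,s))
E
python3 arc.py 18 24 30 36 42 48 54
```

```text
[-0.154 -0.049  0.2  ] [-0.  -0.2 -0. ]
18.0 [-0.112 -0.048  0.167] [ 0.023 -0.004  0.175 -0.002  0.003  0.014]
24.0 [-0.105 -0.048  0.186] [ 0.083 -0.003  0.147 -0.002  0.003  0.014]
30.0 [-0.096 -0.048  0.204] [ 0.145 -0.002  0.125 -0.002  0.003  0.014]
36.0 [-0.086 -0.048  0.221] [ 0.21  -0.002  0.11  -0.002  0.003  0.014]
42.0 [-0.074 -0.048  0.236] [ 0.276 -0.001  0.102 -0.002  0.003  0.014]
48.0 [-0.06  -0.048  0.251] [ 0.342 -0.     0.101 -0.002  0.003  0.014]
54.0 [-0.044 -0.048  0.263] [ 0.408  0.001  0.107 -0.002  0.003  0.014]
```

>>> step_arm --pt "0 0 0.08 0 0 0 1" --pt "0 0 0.16 0 0 0 1" --pt "0 0 0.23 0 0 0 1" --pt "0 0 0.23 0 0 0 1"

```text
time_s: 3.03
position: [0.4254, -0.206, 0.1506]
tcp_rot: [[0.678, 0.282, 0.679], [0.206, -0.959, 0.193], [0.706, 0.009, -0.708]]
force: [-0.6, 0.0, -0.4]
opening: 0.007
grasp_force: 0.0
```

```bash
python3 arc.py 18 24 30 36 42 48 54 60
```

```text
[-0.103 -0.049  0.151] [-0.6  0.  -0.4]
18.0 [-0.112 -0.048  0.167] [ 0.019 -0.004 -0.06  -0.003  0.002  0.02 ]
24.0 [-0.105 -0.048  0.186] [ 0.079 -0.003 -0.088 -0.003  0.002  0.02 ]
30.0 [-0.096 -0.048  0.204] [ 0.141 -0.002 -0.11  -0.003  0.002  0.02 ]
36.0 [-0.086 -0.048  0.221] [ 0.206 -0.001 -0.125 -0.003  0.002  0.02 ]
42.0 [-0.074 -0.048  0.236] [ 0.272 -0.    -0.133 -0.003  0.002  0.02 ]
48.0 [-0.06  -0.048  0.251] [ 0.338  0.001 -0.134 -0.003  0.002  0.02 ]
54.0 [-0.044 -0.048  0.263] [ 0.404  0.002 -0.128 -0.003  0.002  0.02 ]
60.0 [-0.028 -0.048  0.275] [ 0.469  0.003 -0.115 -0.003  0.002  0.02 ]
```

>>> step_arm --pt "0.04 0 -0.02 0 0 0 1" --pt "0.08 0 -0.05 0 0 0 1" --pt "0.11 0 -0.08 0 0 0 1" --pt "0.14 0 -0.1 0 0 0 1" --pt "0.17 0 -0.11 0 0 0 1" --pt "0.205 0 -0.12 0 0 0 1" --pt "0.24 0 -0.13 0 0 0 1" --pt "0.27 0 -0.133 0 0 0 1"

```text
time_s: 3.7
position: [0.4517, -0.1984, 0.239]
tcp_rot: [[0.678, 0.279, 0.68], [0.206, -0.96, 0.188], [0.706, 0.013, -0.708]]
force: [-0.2, -0.4, -0.3]
opening: 0.01
grasp_force: 0.0
```

```bash
python3 arc.py 42 48 54 60 66 72 78 84 90
```

```text
[-0.076 -0.049  0.239] [-0.2 -0.4 -0.3]
42.0 [-0.074 -0.048  0.236] [-0.001 -0.003  0.012  0.003  0.002  0.019]
48.0 [-0.06  -0.048  0.251] [ 0.066 -0.002  0.01   0.003  0.002  0.019]
54.0 [-0.044 -0.048  0.263] [ 0.132 -0.001  0.016  0.003  0.002  0.019]
60.0 [-0.028 -0.048  0.275] [ 0.197 -0.     0.029  0.003  0.002  0.019]
66.0 [-0.01  -0.048  0.284] [0.26  0.001 0.048 0.003 0.002 0.019]
72.0 [ 0.008 -0.048  0.291] [0.321 0.002 0.074 0.003 0.002 0.019]
78.0 [ 0.027 -0.048  0.297] [0.379 0.002 0.106 0.003 0.002 0.019]
84.0 [ 0.047 -0.048  0.3  ] [0.433 0.003 0.144 0.003 0.002 0.019]
90.0 [ 0.067 -0.048  0.301] [0.483 0.004 0.188 0.003 0.002 0.019]
```

```bash
python3 - <<'E'
from h import *;from rig import *
s=read_state()
a=capture("scene")["image"][110:290,240:420,::-1];b=capture("top")["image"][110:290,220:400,::-1]
im=np.hstack([cv2.resize(x,None,fx=2.2,fy=2.2,interpolation=2) for x in(a,b)]);cv2.imwrite("pics/s3.png",im)
E
```

```text
(no output)
```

View pics/s3.png

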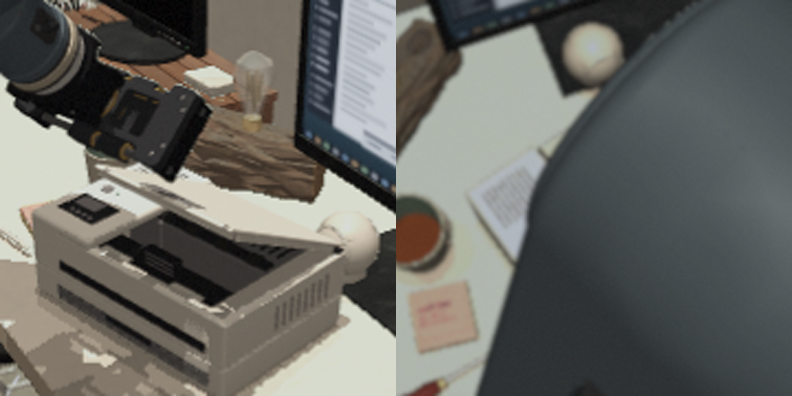

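```bash
python3 - <<'E'
from h import *;from rig import *
s=read_state();S=cam(pickle.load(open("scene0.pkl","rb")))
p=np.array(s["position"]);z=np.array(s["tcp_rot"])[:,2]
q=lambda P:((proj(S,P)-[240,110])*2.2).round(0).tolist()
print("tcp,tip",q(p),q(p+.025*z))
a=capture("scene")["image"];
for th in(27,35,45,55):
  t=np.radians(th);print(th,q(prn(*PX,np.array([(.094-.206*np.cos(t),y,.1035+.206*np.sin(t)) for y in(.046,-.05,-.146)]))))
cv2.imwrite("pics/s4.png",cv2.convertScaleAbs(cv2.resize(a[130:230,260:390,::-1],None,fx=6,fy=6,interpolation=2),alpha=1.4))
w=capture("wrist");cv2.imwrite("pics/w4.png",w["image"][:,:,::-1])
E
```

```text
tcp,tip [[169.0, 156.0]] [[181.0, 166.0]]
27 [[95.0, 168.0], [160.0, 199.0], [232.0, 234.0]]
35 [[104.0, 142.0], [170.0, 172.0], [243.0, 205.0]]
45 [[120.0, 111.0], [186.0, 140.0], [261.0, 171.0]]
55 [[139.0, 84.0], [206.0, 110.0], [281.0, 140.0]]
```

View pics/s4.png

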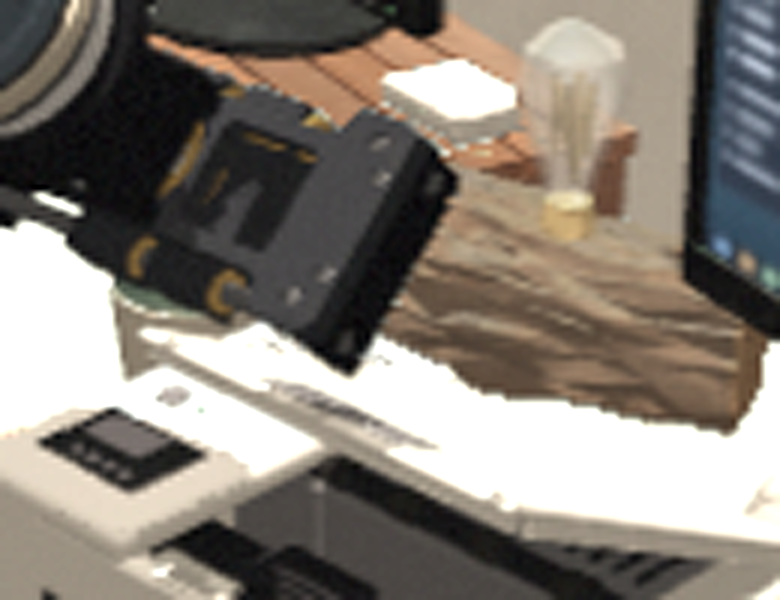

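>>> step_arm --pt "0 0 -0.12 0 0 0 1" --pt "-0.1 0 -0.14 0 0 0 1" --pt "-0.21 0 -0.14 0 0 0 1" --pt "-0.21 0 -0.12 0 0 0 1" --pt "-0.21 0 -0.02 0 0 0 1" --pt "-0.21 0 0.1 0 0 0 1" --pt "-0.21 0 0.2 0 0 0 1" --pt "-0.21 0 0.245 0 0 0 1"

```text
time_s: 4.57
position: [0.4594, -0.1957, 0.1373]
tcp_rot: [[0.68, 0.277, 0.678], [0.199, -0.961, 0.194], [0.705, 0.003, -0.709]]
force: [0.2, 0.3, -0.5]
opening: 0.008
grasp_force: 0.0
```

```bash
python3 arc.py 24 30 36 42; python3 - <<'E'
from h import *;from rig import *
w=capture("wrist");cv2.imwrite("pics/w5.png",w["image"][:,:,::-1])
E
```

```text
[-0.068 -0.048  0.137] [ 0.2  0.3 -0.5]
24.0 [-0.105 -0.048  0.186] [ 0.026 -0.002 -0.203 -0.004  0.003  0.009]
30.0 [-0.096 -0.048  0.204] [ 0.089 -0.001 -0.225 -0.004  0.003  0.009]
36.0 [-0.086 -0.048  0.221] [ 0.153 -0.001 -0.24  -0.004  0.003  0.009]
42.0 [-0.074 -0.048  0.236] [ 0.219 -0.001 -0.248 -0.004  0.003  0.009]
```

View pics/w5.png

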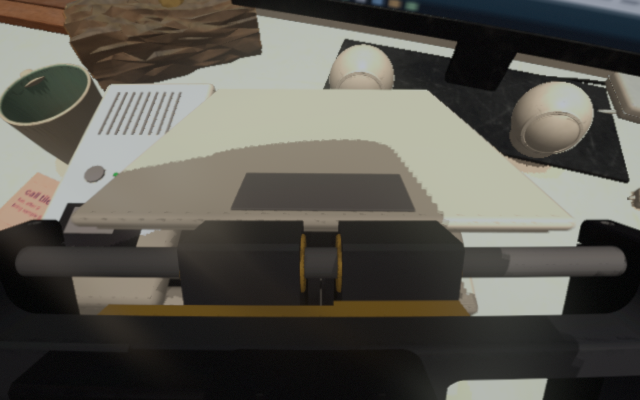

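```bash
sed -i 's/\.19\*np/.175*np/' arc.py; python3 arc.py 24 30 36 42 48
```

```text
[-0.067 -0.048  0.137] [-0.4 -1.  -0.8]
24.0 [-0.091 -0.048  0.18 ] [ 0.044 -0.    -0.159 -0.007  0.003  0.01 ]
30.0 [-0.083 -0.048  0.196] [ 0.102  0.    -0.179 -0.007  0.003  0.01 ]
36.0 [-0.074 -0.048  0.212] [ 0.161  0.001 -0.193 -0.007  0.003  0.01 ]
42.0 [-0.062 -0.048  0.226] [ 0.222  0.001 -0.2   -0.007  0.003  0.01 ]
48.0 [-0.05  -0.048  0.24 ] [ 0.283  0.002 -0.201 -0.007  0.003  0.01 ]
```

>>> step_arm --pt "0.03 0 -0.04 0 0 0 1" --pt "0.055 0 -0.08 0 0 0 1" --pt "0.08 0 -0.12 0 0 0 1" --pt "0.105 0 -0.14 0 0 0 1" --pt "0.135 0 -0.155 0 0 0 1" --pt "0.165 0 -0.165 0 0 0 1"

```text
time_s: 5.12
position: [0.4569, -0.1965, 0.209]
tcp_rot: [[0.682, 0.276, 0.677], [0.201, -0.961, 0.19], [0.703, 0.006, -0.711]]
force: [-0.6, 0.4, -5.8]
opening: 0.007
grasp_force: 2.4
```

```bash
python3 arc.py 36 42 48 54 60 66 72 78
```

```text
[-0.07  -0.049  0.209] [-0.6  0.4 -5.8]
36.0 [-0.074 -0.048  0.212] [-0.001 -0.002 -0.015  0.001  0.007  0.011]
42.0 [-0.062 -0.048  0.226] [ 0.059 -0.001 -0.023  0.001  0.007  0.011]
48.0 [-0.05  -0.048  0.24 ] [ 0.12  -0.001 -0.024  0.001  0.007  0.011]
54.0 [-0.036 -0.048  0.251] [ 0.181 -0.    -0.019  0.001  0.007  0.011]
60.0 [-0.02  -0.048  0.262] [ 0.241  0.    -0.008  0.001  0.007  0.011]
66.0 [-0.004 -0.048  0.27 ] [0.3   0.001 0.01  0.001 0.007 0.011]
72.0 [ 0.013 -0.048  0.277] [0.356 0.001 0.033 0.001 0.007 0.011]
78.0 [ 0.03  -0.048  0.282] [0.41  0.002 0.063 0.001 0.007 0.011]
```

Contact now: 5.8 N downward, as the stiff hinge should give. I'll follow the arc.

>>> step_arm --pt "0.03 0 -0.01 0 0 0 1" --pt "0.06 0 -0.015 0 0 0 1" --pt "0.09 0 -0.018 0 0 0 1" --pt "0.12 0 -0.018 0 0 0 1" --pt "0.15 0 -0.018 0 0 0 1" --pt "0.18 0 -0.016 0 0 0 1" --pt "0.21 0 -0.012 0 0 0 1" --pt "0.24 0 -0.008 0 0 0 1"

```text
time_s: 5.78
position: [0.5054, -0.1822, 0.2626]
tcp_rot: [[0.68, 0.276, 0.679], [0.2, -0.961, 0.191], [0.706, 0.006, -0.709]]
force: [0.3, -0.6, 0.9]
opening: 0.005
grasp_force: 0.0
```

```bash
python3 arc.py 60 64 68 72 76 80 84 88 90
```

```text
[-0.02  -0.048  0.263] [ 0.3 -0.6  0.9]
60.0 [-0.02  -0.048  0.262] [-0.004  0.001  0.001 -0.     0.003  0.011]
64.0 [-0.01  -0.048  0.267] [ 0.035  0.001  0.012 -0.     0.003  0.011]
68.0 [ 0.001 -0.048  0.273] [ 0.073  0.001  0.026 -0.     0.003  0.011]
72.0 [ 0.013 -0.048  0.277] [ 0.11   0.002  0.042 -0.     0.003  0.011]
76.0 [ 0.024 -0.048  0.281] [ 0.146  0.002  0.062 -0.     0.003  0.011]
80.0 [ 0.036 -0.048  0.283] [ 0.181  0.002  0.083 -0.     0.003  0.011]
84.0 [ 0.048 -0.048  0.285] [ 0.214  0.002  0.107 -0.     0.003  0.011]
88.0 [ 0.061 -0.048  0.286] [ 0.245  0.003  0.133 -0.     0.003  0.011]
90.0 [ 0.067 -0.048  0.286] [ 0.26   0.003  0.147 -0.     0.003  0.011]
```

```bash
cat > ang.py <<'E'
from h import *;from rig import *;import sys
def covang(ys=np.linspace(-.135,-.085,25)):
    c=capture("scene");m=cam(c);g=c["image"].astype(float);s0=pickle.load(open("scene0.pkl","rb"))["image"].astype(float)
    quad=lambda th:proj(m,prn(*PX,np.array([(.094-e*.206*np.cos(th),y,.1035+e*.206*np.sin(th)) for e,y in((0,-.146),(1,-.146),(1,-.09),(0,-.09))])))
    q=np.zeros((400,640),np.uint8);cv2.fillPoly(q,[quad(np.radians(27)).round().astype(int)],1)
    print("change in old cover area",np.abs(g-s0).mean(2)[q>0].mean().round(1))
    sm=cv2.GaussianBlur(g.astype(np.float32),(0,0),.7);out=[]
    for th in range(20,131,2):
        t=np.radians(th);f=lambda r:proj(m,prn(*PX,np.array([(.094-r*np.cos(t),y,.1035+r*np.sin(t)) for y in ys]))).astype(np.float32)
        v=lambda r:cv2.remap(sm,f(r)[:,:1],f(r)[:,1:],1).reshape(-1,3)
        out.append((th,np.abs(np.median(v(.198)-v(.214),0)).mean().round(0),np.median(v(.18),0).round(0).tolist()))
    return c,out
if __name__=="__main__":
    c,o=covang();[print(*x) for x in o];cv2.imwrite("pics/now.png",c["image"][:,:,::-1])
E
python3 ang.py
```

```text
change in old cover area 112.8
20 0.0 [24.0, 23.0, 23.0]
22 28.0 [17.0, 16.0, 16.0]
24 4.0 [46.0, 45.0, 43.0]
26 2.0 [35.0, 34.0, 32.0]
28 3.0 [35.0, 34.0, 32.0]
30 1.0 [36.0, 33.0, 32.0]
32 2.0 [45.0, 42.0, 40.0]
34 10.0 [118.0, 117.0, 109.0]
36 2.0 [69.0, 67.0, 63.0]
38 7.0 [86.0, 81.0, 74.0]
40 12.0 [111.0, 105.0, 94.0]
42 8.0 [126.0, 117.0, 105.0]
44 14.0 [86.0, 70.0, 57.0]
46 7.0 [86.0, 72.0, 59.0]
48 20.0 [75.0, 62.0, 51.0]
50 2.0 [89.0, 74.0, 60.0]
52 10.0 [119.0, 105.0, 86.0]
54 13.0 [109.0, 93.0, 77.0]
56 5.0 [113.0, 96.0, 77.0]
58 16.0 [127.0, 112.0, 90.0]
60 25.0 [125.0, 112.0, 91.0]
62 1.0 [118.0, 108.0, 89.0]
64 1.0 [116.0, 105.0, 88.0]
66 5.0 [95.0, 85.0, 76.0]
68 15.0 [100.0, 84.0, 73.0]
70 6.0 [101.0, 87.0, 75.0]
72 0.0 [96.0, 78.0, 69.0]
74 1.0 [41.0, 49.0, 59.0]
76 1.0 [67.0, 73.0, 81.0]
78 8.0 [66.0, 73.0, 82.0]
80 2.0 [53.0, 61.0, 70.0]
82 8.0 [54.0, 63.0, 70.0]
84 6.0 [56.0, 61.0, 72.0]
86 8.0 [67.0, 74.0, 85.0]
88 7.0 [65.0, 72.0, 83.0]
90 0.0 [78.0, 85.0, 97.0]
92 1.0 [87.0, 94.0, 105.0]
94 0.0 [98.0, 104.0, 113.0]
96 3.0 [174.0, 179.0, 186.0]
98 3.0 [178.0, 183.0, 191.0]
100 1.0 [181.0, 187.0, 195.0]
102 4.0 [181.0, 186.0, 194.0]
104 2.0 [181.0, 186.0, 194.0]
106 2.0 [182.0, 187.0, 196.0]
108 1.0 [185.0, 190.0, 198.0]
110 1.0 [185.0, 190.0, 198.0]
112 1.0 [188.0, 193.0, 201.0]
114 1.0 [195.0, 199.0, 207.0]
116 1.0 [198.0, 202.0, 210.0]
118 1.0 [198.0, 203.0, 210.0]
120 2.0 [199.0, 203.0, 210.0]
122 3.0 [199.0, 203.0, 211.0]
124 1.0 [199.0, 203.0, 211.0]
126 0.0 [199.0, 203.0, 210.0]
128 0.0 [199.0, 203.0, 210.0]
130 0.0 [199.0, 203.0, 210.0]
```

>>> step_arm --pt "0.025 0 0.008 0 0 0 1" --pt "0.05 0 0.017 0 0 0 1" --pt "0.073 0 0.026 0 0 0 1" --pt "0.092 0 0.034 0 0 0 1" --pt "0.11 0 0.042 0 0 0 1"

```text
time_s: 6.25
position: [0.5367, -0.1735, 0.2765]
tcp_rot: [[0.68, 0.276, 0.68], [0.2, -0.961, 0.191], [0.706, 0.006, -0.708]]
force: [-0.3, -0.6, -0.4]
opening: 0.008
grasp_force: 0.0
```

```bash
python3 arc.py 72 78 84 90; python3 ang.py >/dev/null;  python3 - <<'E'
import cv2,numpy as np
a=cv2.imread("pics/now.png");cv2.imwrite("pics/s6.png",cv2.convertScaleAbs(cv2.resize(a[100:240,270:450],None,fx=4,fy=4,interpolation=2),alpha=1.1))
E
```

```text
[ 0.013 -0.048  0.277] [-0.3 -0.6 -0.4]
72.0 [ 0.013 -0.048  0.277] [ 0.001  0.    -0.001  0.     0.002  0.011]
78.0 [ 0.03  -0.048  0.282] [0.054 0.001 0.028 0.    0.002 0.011]
84.0 [ 0.048 -0.048  0.285] [0.105 0.001 0.063 0.    0.002 0.011]
90.0 [ 0.067 -0.048  0.286] [0.151 0.001 0.103 0.    0.002 0.011]
```

View pics/s6.png

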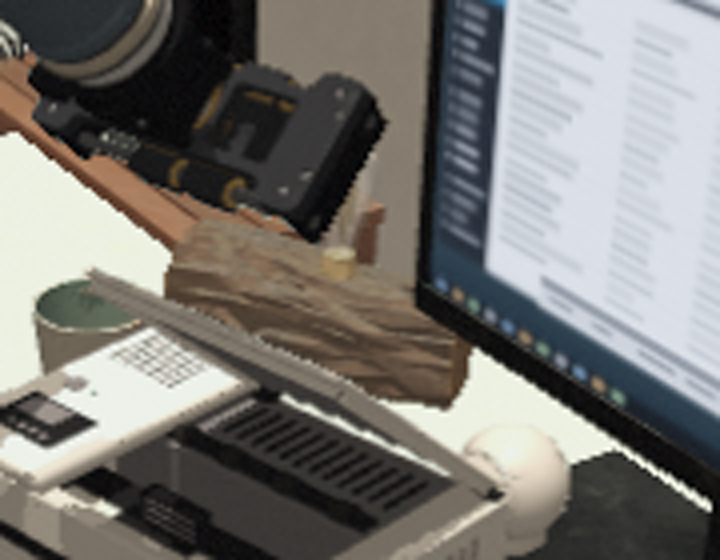

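```bash
cat > go.py <<'E'
from h import *;from rig import *;import sys
# args: triples X Z tilt  (printer-frame TCP, y fixed)
s=read_state();print(w2p(s["position"]).round(3),np.round(Rp().T@np.array(s["force"]),1),np.round(s["joint_positions"]),np.degrees(np.arctan2(*((Rp().T@s["tcp_rot"])[[0,2],2]*[1,-1]))).round(1))
a=list(map(float,sys.argv[1:]))
for i in range(0,len(a),3):print(a[i:i+3],rel([a[i],-.048,a[i+1]],tilt(a[i+2]),s).tolist())
E
python3 go.py -.06 .29 45 -.14 .275 60 -.14 .185 60
```

```text
[ 0.013 -0.048  0.277] [ 0.4 -0.3  0.4] [-52.  15. 115.  60.  49. -20.] 45.0
[-0.06, 0.29, 45.0] [-0.143, -0.002, -0.204, 0.001, 0.001, 0.012]
[-0.14, 0.275, 60.0] [-0.367, -0.004, -0.357, -0.001, 0.334, 0.012]
[-0.14, 0.185, 60.0] [-0.579, -0.006, -0.144, -0.001, 0.334, 0.012]
```

>>> step_arm --pt "-0.07 0 -0.1 0 0 0 1" --pt "-0.14 0 -0.2 0 0 0 1" --pt "-0.25 0 -0.28 0 0.1 0 1" --pt "-0.367 0 -0.357 0 0.22 0 1" --pt "-0.367 0 -0.357 0 0.334 0 1" --pt "-0.45 0 -0.27 0 0.334 0 1" --pt "-0.53 0 -0.19 0 0.334 0 1" --pt "-0.58 0 -0.144 0 0.334 0 1"

```text
time_s: 6.97
position: [0.3877, -0.2185, 0.1813]
tcp_rot: [[0.482, 0.272, 0.833], [0.14, -0.962, 0.233], [0.865, 0.004, -0.502]]
force: [-0.1, -0.0, -0.9]
opening: 0.005
grasp_force: 0.0
```

```bash
python3 go.py -.14 .183 60 -.1 .18 60 -.067 .178 60
```

```text
[-0.143 -0.051  0.181] [-0.1  0.  -0.9] [-88.  37. 135.  72.  62. -81.] 59.9
[-0.14, 0.183, 60.0] [0.01, -0.01, 0.005, 0.0, 0.003, 0.006]
[-0.1, 0.18, 60.0] [0.068, -0.01, 0.126, 0.0, 0.003, 0.006]
[-0.067, 0.178, 60.0] [0.117, -0.009, 0.224, 0.0, 0.003, 0.006]
```

>>> step_arm --pt "0.04 0 0.08 0 0 0 1" --pt "0.08 0 0.15 0 0 0 1" --pt "0.115 0 0.224 0 0 0 1" --pt "0.115 0 0.224 0 0 0 1"

```text
time_s: 7.3
position: [0.4634, -0.1937, 0.1799]
tcp_rot: [[0.479, 0.281, 0.832], [0.146, -0.96, 0.241], [0.866, 0.006, -0.5]]
force: [-0.0, -0.1, 0.7]
opening: 0.006
grasp_force: 0.0
```

```bash
cat > arc2.py <<'E'
from h import *;from rig import *;import sys
# args: tilt r theta...   tip-corner contact at radius r
s=read_state();H=np.array([.094,.1005]);b,r=map(float,sys.argv[1:3]);Rt=tilt(b);P=w2p(s["position"]);M=Rp().T@s["tcp_rot"]
K=P+.025*M[:,2]+.0095*M[:,0];d=K[[0,2]]-H
print("tcp",P.round(3),"F",np.round(Rp().T@np.array(s["force"]),1),"corner r,th",np.hypot(*d).round(3),np.degrees(np.arctan2(d[1],-d[0])).round(1),np.round(s["joint_positions"]))
for th in map(float,sys.argv[3:]):
    t=np.radians(th);C=H+r*np.array([-np.cos(t),np.sin(t)])
    p=np.array([C[0],-.048,C[1]])-.025*Rt[:,2]-.0095*Rt[:,0];print(th,p.round(3),rel(p,Rt,s).tolist())
E
python3 arc2.py 60 .165 30 34 38 42 46 50
```

```text
tcp [-0.063 -0.048  0.18 ] F [-0.  -0.1  0.7] corner r,th 0.151 29.9 [-73.  37. 132.  84.  61. -77.]
30.0 [-0.075 -0.048  0.187] [0.001, 0.001, -0.047, -0.009, 0.0, 0.014]
34.0 [-0.069 -0.048  0.197] [0.04, 0.001, -0.046, -0.009, 0.0, 0.014]
38.0 [-0.062 -0.048  0.206] [0.078, 0.002, -0.042, -0.009, 0.0, 0.014]
42.0 [-0.055 -0.048  0.215] [0.116, 0.002, -0.035, -0.009, 0.0, 0.014]
46.0 [-0.047 -0.048  0.223] [0.153, 0.003, -0.026, -0.009, 0.0, 0.014]
50.0 [-0.038 -0.048  0.231] [0.189, 0.003, -0.014, -0.009, 0.0, 0.014]
```

>>> step_arm --pt "0.03 0 0 0 0 0 1" --pt "0.055 0 0 0 0 0 1" --pt "0.08 0 0.002 0 0 0 1" --pt "0.105 0 0.006 0 0 0 1" --pt "0.125 0 0.01 0 0 0 1"

```text
time_s: 7.72
position: [0.4813, -0.1905, 0.2106]
tcp_rot: [[0.483, 0.276, 0.831], [0.145, -0.961, 0.235], [0.864, 0.007, -0.504]]
force: [-6.6, -1.5, -1.7]
opening: 0.005
grasp_force: 2.7
```

```bash
python3 arc2.py 60 .15 46 50 54 58 62 66
```

```text
tcp [-0.045 -0.049  0.211] F [-6.8  0.3 -1.7] corner r,th 0.155 43.1 [-70.  31. 130.  83.  60. -68.]
46.0 [-0.037 -0.048  0.213] [0.02, -0.004, 0.021, -0.001, 0.006, 0.012]
50.0 [-0.029 -0.048  0.22 ] [0.054, -0.004, 0.032, -0.001, 0.006, 0.012]
54.0 [-0.021 -0.048  0.226] [0.086, -0.004, 0.045, -0.001, 0.006, 0.012]
58.0 [-0.012 -0.048  0.232] [0.118, -0.003, 0.06, -0.001, 0.006, 0.012]
62.0 [-0.003 -0.048  0.237] [0.148, -0.003, 0.077, -0.001, 0.006, 0.012]
66.0 [ 0.007 -0.048  0.242] [0.177, -0.003, 0.097, -0.001, 0.006, 0.012]
```

>>> step_arm --pt "0.02 0 0.012 0 0 0 1" --pt "0.038 0 0.025 0 0 0 1" --pt "0.055 0 0.032 0 0 0 1" --pt "0.072 0 0.04 0 0 0 1"

```text
time_s: 8.05
position: [0.5016, -0.1848, 0.223]
tcp_rot: [[0.483, 0.275, 0.831], [0.144, -0.962, 0.234], [0.864, 0.007, -0.504]]
force: [-6.9, -1.9, -0.5]
opening: 0.008
grasp_force: 2.7
```

```bash
python3 arc2.py 60 .15 54 58 62 66 70 74 78
```

```text
tcp [-0.024 -0.049  0.223] F [-7.1  0.  -0.5] corner r,th 0.15 52.2 [-66.  29. 128.  84.  59. -64.]
54.0 [-0.021 -0.048  0.226] [0.015, -0.004, 0.005, -0.001, 0.006, 0.011]
58.0 [-0.012 -0.048  0.232] [0.046, -0.004, 0.02, -0.001, 0.006, 0.011]
62.0 [-0.003 -0.048  0.237] [0.077, -0.004, 0.038, -0.001, 0.006, 0.011]
66.0 [ 0.007 -0.048  0.242] [0.106, -0.003, 0.057, -0.001, 0.006, 0.011]
70.0 [ 0.016 -0.048  0.246] [0.133, -0.003, 0.078, -0.001, 0.006, 0.011]
74.0 [ 0.026 -0.048  0.249] [0.159, -0.003, 0.102, -0.001, 0.006, 0.011]
78.0 [ 0.036 -0.048  0.251] [0.184, -0.003, 0.127, -0.001, 0.006, 0.011]
```

>>> step_arm --pt "0.02 0 0.008 0 0 0 1" --pt "0.038 0 0.016 0 0 0 1" --pt "0.055 0 0.025 0 0 0 1" --pt "0.072 0 0.035 0 0 0 1" --pt "0.09 0 0.046 0 0 0 1" --pt "0.106 0 0.057 0 0 0 1" --pt "0.12 0 0.067 0 0 0 1" --pt "0.133 0 0.078 0 0 0 1"

```text
time_s: 8.72
position: [0.5404, -0.1735, 0.2464]
tcp_rot: [[0.482, 0.274, 0.832], [0.144, -0.962, 0.234], [0.864, 0.007, -0.503]]
force: [-5.7, -2.2, 1.6]
opening: 0.007
grasp_force: 2.6
```

```bash
python3 arc2.py 60 .15 70 74 78 82 84 86 88 90
```

```text
tcp [ 0.016 -0.049  0.246] F [-6.1 -0.6  1.6] corner r,th 0.151 70.1 [-60.  26. 124.  86.  57. -55.]
70.0 [ 0.016 -0.048  0.246] [-0.002, -0.003, 0.001, -0.0, 0.004, 0.011]
74.0 [ 0.026 -0.048  0.249] [0.024, -0.003, 0.025, -0.0, 0.004, 0.011]
78.0 [ 0.036 -0.048  0.251] [0.049, -0.003, 0.05, -0.0, 0.004, 0.011]
82.0 [ 0.047 -0.048  0.253] [0.071, -0.003, 0.076, -0.0, 0.004, 0.011]
84.0 [ 0.052 -0.048  0.254] [0.082, -0.003, 0.09, -0.0, 0.004, 0.011]
86.0 [ 0.057 -0.048  0.254] [0.092, -0.002, 0.104, -0.0, 0.004, 0.011]
88.0 [ 0.062 -0.048  0.255] [0.101, -0.002, 0.119, -0.0, 0.004, 0.011]
90.0 [ 0.068 -0.048  0.255] [0.11, -0.002, 0.134, -0.0, 0.004, 0.011]
```

>>> step_arm --pt "0.017 0 0.017 0 0 0 1" --pt "0.033 0 0.034 0 0 0 1" --pt "0.049 0 0.05 0 0 0 1" --pt "0.064 0 0.067 0 0 0 1" --pt "0.078 0 0.084 0 0 0 1" --pt "0.09 0 0.1 0 0 0 1" --pt "0.09 0 0.1 0 0 0 1"

```text
time_s: 9.3
position: [0.579, -0.1621, 0.2552]
tcp_rot: [[0.48, 0.276, 0.833], [0.144, -0.961, 0.235], [0.865, 0.007, -0.501]]
force: [-1.3, -0.5, 0.8]
opening: 0.003
grasp_force: 0.8
```

```bash
python3 arc2.py 60 .15 86 88 90; python3 - <<'E'
from h import *;from rig import *
s=read_state();w=capture("wrist");m=cam(w,wristT(s,w))
cv2.imwrite("pics/w7.png",w["image"][:,:,::-1]);a=capture("scene");cv2.imwrite("pics/s7.png",a["image"][:,:,::-1]);S=cam(a)
for th in(80,85,90,95):
  t=np.radians(th);P=prn(*PX,np.array([(.094-r*np.cos(t),y,.1035+r*np.sin(t)) for r,y in((.206,.046),(.206,-.146),(0,-.146))]));print(th,proj(S,P).round(0).tolist(),proj(m,P).round(0).tolist())
E
```

```text
tcp [ 0.056 -0.048  0.255] F [-1.4 -0.2  0.8] corner r,th 0.151 85.8 [-54.  26. 121.  88.  54. -51.]
86.0 [ 0.057 -0.048  0.254] [-0.001, -0.001, 0.003, -0.002, 0.002, 0.012]
88.0 [ 0.062 -0.048  0.255] [0.008, -0.001, 0.018, -0.002, 0.002, 0.012]
90.0 [ 0.068 -0.048  0.255] [0.017, -0.001, 0.033, -0.002, 0.002, 0.012]
80 [[328.0, 125.0], [393.0, 147.0], [395.0, 222.0]] [[125.0, 162.0], [528.0, 166.0], [419.0, 306.0]]
85 [[333.0, 123.0], [398.0, 144.0], [395.0, 222.0]] [[138.0, 137.0], [515.0, 141.0], [419.0, 306.0]]
90 [[338.0, 120.0], [403.0, 142.0], [395.0, 222.0]] [[151.0, 118.0], [501.0, 121.0], [419.0, 306.0]]
95 [[343.0, 119.0], [407.0, 140.0], [395.0, 222.0]] [[163.0, 103.0], [489.0, 106.0], [419.0, 306.0]]
```

```bash
python3 - <<'E'
import cv2,numpy as np
g=cv2.imread("pics/w7.png");
for x in(190,230,410,450):
  col=cv2.GaussianBlur(g,(5,3),0)[:,x].astype(int);print(x,[(r,col[r].tolist()) for r in range(60,190,5)])
s=cv2.imread("pics/s7.png")
for r in(160,175,190,205):print(r,[(x,int(s[r,x].mean())) for x in range(376,420,2)])
E
```

```text
190 [(60, [82, 95, 104]), (65, [82, 94, 103]), (70, [82, 94, 103]), (75, [82, 93, 102]), (80, [82, 95, 104]), (85, [82, 95, 104]), (90, [82, 95, 104]), (95, [83, 95, 104]), (100, [83, 96, 104]), (105, [83, 95, 104]), (110, [83, 96, 105]), (115, [83, 96, 104]), (120, [85, 97, 105]), (125, [84, 96, 105]), (130, [84, 96, 105]), (135, [83, 94, 103]), (140, [80, 91, 99]), (145, [81, 92, 99]), (150, [81, 92, 99]), (155, [81, 92, 99]), (160, [82, 93, 100]), (165, [111, 122, 125]), (170, [150, 161, 159]), (175, [129, 143, 145]), (180, [91, 123, 135]), (185, [157, 172, 171])]
230 [(60, [53, 43, 36]), (65, [51, 41, 34]), (70, [54, 43, 35]), (75, [56, 45, 35]), (80, [58, 47, 36]), (85, [56, 46, 36]), (90, [51, 43, 35]), (95, [40, 35, 31]), (100, [32, 31, 29]), (105, [28, 28, 28]), (110, [27, 27, 28]), (115, [28, 28, 29]), (120, [28, 29, 30]), (125, [29, 30, 31]), (130, [29, 31, 31]), (135, [31, 32, 33]), (140, [32, 34, 36]), (145, [40, 43, 45]), (150, [56, 63, 67]), (155, [73, 83, 90]), (160, [83, 95, 102]), (165, [87, 99, 107]), (170, [86, 98, 107]), (175, [68, 79, 90]), (180, [61, 74, 88]), (
[... 1595 characters left out ...]
2), (388, 100), (390, 105), (392, 53), (394, 53), (396, 54), (398, 56), (400, 57), (402, 73), (404, 159), (406, 191), (408, 165), (410, 176), (412, 169), (414, 145), (416, 165), (418, 201)]
190 [(376, 62), (378, 98), (380, 98), (382, 98), (384, 62), (386, 98), (388, 100), (390, 106), (392, 105), (394, 83), (396, 12), (398, 12), (400, 16), (402, 15), (404, 15), (406, 47), (408, 67), (410, 134), (412, 57), (414, 54), (416, 51), (418, 52)]
205 [(376, 97), (378, 62), (380, 98), (382, 99), (384, 95), (386, 68), (388, 98), (390, 96), (392, 102), (394, 159), (396, 212), (398, 213), (400, 212), (402, 212), (404, 213), (406, 212), (408, 212), (410, 213), (412, 213), (414, 212), (416, 155), (418, 48)]
```

```bash
python3 - <<'E'
from h import *;from rig import *
g=cv2.imread("pics/w7.png").astype(int)
for x in(150,190,230,410,450,490):print(x,[(r,int(g[r,x-2:x+3].mean())) for r in range(156,240,3)])
s=read_state();w=capture("wrist");m=cam(w,wristT(s,w))
for th in range(68,84,3):
  t=np.radians(th);print(th,[proj(m,prn(*PX,np.array([(.094-.206*np.cos(t)+d*np.sin(t),y,.1005+.206*np.sin(t)+d*np.cos(t)) for y in(.046,-.05,-.146)]))).round(0).tolist() for d in(0,.006)])
E
```

```text
150 [(156, 91), (159, 66), (162, 56), (165, 55), (168, 55), (171, 55), (174, 55), (177, 54), (180, 89), (183, 99), (186, 179), (189, 159), (192, 161), (195, 95), (198, 84), (201, 103), (204, 175), (207, 178), (210, 177), (213, 119), (216, 87), (219, 89), (222, 87), (225, 82), (228, 78), (231, 77), (234, 75), (237, 77)]
190 [(156, 92), (159, 92), (162, 93), (165, 122), (168, 136), (171, 150), (174, 136), (177, 132), (180, 113), (183, 106), (186, 173), (189, 172), (192, 160), (195, 110), (198, 92), (201, 101), (204, 169), (207, 172), (210, 173), (213, 137), (216, 90), (219, 91), (222, 90), (225, 90), (228, 90), (231, 87), (234, 72), (237, 71)]
230 [(156, 79), (159, 87), (162, 91), (165, 96), (168, 97), (171, 95), (174, 80), (177, 80), (180, 77), (183, 77), (186, 175), (189, 177), (192, 166), (195, 112), (198, 85), (201, 86), (204, 161), (207, 177), (210, 178), (213, 152), (216, 86), (219, 84), (222, 63), (225, 64), (228, 64), (231, 64), (234, 64), (237, 64)]
410 [(156, 159), (159, 169), (162, 164), (165, 168), (168, 165), (171, 164), (174, 172), (177, 137), (180, 124), (183, 160), (186
[... 790 characters left out ...]
 (219, 84), (222, 81), (225, 81), (228, 81), (231, 77), (234, 71), (237, 68)]
68 [[[97.0, 251.0], [328.0, 254.0], [558.0, 255.0]], [[101.0, 237.0], [328.0, 240.0], [554.0, 241.0]]]
71 [[[104.0, 227.0], [328.0, 229.0], [550.0, 231.0]], [[109.0, 214.0], [328.0, 216.0], [546.0, 218.0]]]
74 [[[112.0, 204.0], [328.0, 206.0], [542.0, 208.0]], [[116.0, 193.0], [328.0, 195.0], [538.0, 197.0]]]
77 [[[120.0, 184.0], [328.0, 186.0], [534.0, 188.0]], [[124.0, 174.0], [327.0, 176.0], [530.0, 178.0]]]
80 [[[128.0, 166.0], [327.0, 168.0], [526.0, 170.0]], [[132.0, 157.0], [327.0, 159.0], [522.0, 161.0]]]
83 [[[136.0, 151.0], [327.0, 152.0], [518.0, 154.0]], [[140.0, 143.0], [327.0, 144.0], [514.0, 146.0]]]
```

```bash
python3 - <<'E'
from h import *
g=cv2.imread("pics/w7.png")
for x in(110,125,450,530,545):print(x,[(r,g[r,x].tolist()) for r in range(168,240,4)])
for r in(190,199,210,225,245):
  row=g[r].astype(int).mean(1);d=np.abs(np.diff(row,n=1));print(r,[int(i) for i in np.where(d>25)[0]])
s=cv2.imread("pics/s7.png")
for r in range(120,222,6):
  row=s[r,300:430].astype(int).mean(1);print(r,[(300+int(i),int(row[i]),int(row[i+1])) for i in np.where(np.abs(np.diff(row))>22)[0] if i>60])
E
```

```text
110 [(168, [61, 80, 109]), (172, [37, 54, 81]), (176, [58, 79, 110]), (180, [75, 101, 121]), (184, [67, 90, 113]), (188, [81, 97, 110]), (192, [74, 87, 98]), (196, [78, 94, 107]), (200, [78, 96, 109]), (204, [70, 88, 106]), (208, [72, 91, 106]), (212, [68, 86, 103]), (216, [59, 76, 94]), (220, [70, 84, 97]), (224, [80, 98, 112]), (228, [37, 48, 61]), (232, [35, 47, 61]), (236, [42, 58, 72])]
125 [(168, [57, 85, 120]), (172, [54, 76, 108]), (176, [39, 56, 83]), (180, [48, 65, 90]), (184, [144, 162, 163]), (188, [176, 183, 179]), (192, [142, 159, 170]), (196, [77, 86, 94]), (200, [77, 87, 94]), (204, [113, 128, 137]), (208, [176, 177, 174]), (212, [140, 157, 166]), (216, [82, 99, 112]), (220, [80, 95, 110]), (224, [52, 66, 80]), (228, [45, 57, 70]), (232, [68, 86, 101]), (236, [36, 46, 56])]
450 [(168, [183, 172, 167]), (172, [182, 172, 167]), (176, [183, 173, 168]), (180, [182, 172, 167]), (184, [153, 141, 134]), (188, [172, 184, 181]), (192, [174, 186, 182]), (196, [134, 149, 160]), (200, [79, 87, 92]), (204, [92, 102, 110]), (208, [173, 184, 182]), (212, [184, 185, 181]), (216, [113
[... 3157 characters left out ...]
37, 192), (405, 213, 166), (406, 166, 52), (407, 52, 17), (417, 15, 49), (422, 65, 108), (424, 114, 82), (425, 82, 51)]
204 [(363, 68, 91), (369, 85, 60), (370, 60, 83), (378, 67, 90), (386, 69, 93), (393, 107, 177), (394, 177, 212), (414, 213, 155), (415, 155, 51), (416, 51, 13), (426, 12, 42)]
210 [(361, 50, 79), (362, 79, 140), (363, 140, 188), (366, 205, 181), (367, 181, 139), (368, 139, 112), (379, 74, 98), (385, 87, 63), (393, 105, 138), (394, 138, 191), (395, 191, 213), (423, 213, 142), (424, 142, 49), (425, 49, 14)]
216 [(374, 50, 76), (375, 76, 139), (376, 139, 189), (379, 203, 176), (380, 176, 139), (381, 139, 112), (394, 106, 173), (395, 173, 206), (411, 171, 123), (412, 123, 50)]
```

>>> step_arm --pt "0.01 0 0.018 0 0 0 1" --pt "0.02 0 0.036 0 0 0 1" --pt "0.03 0 0.054 0 0 0 1" --pt "0.04 0 0.072 0 0 0 1" --pt "0.04 0 0.072 0 0 0 1"

```text
time_s: 9.87
position: [0.603, -0.1549, 0.2546]
tcp_rot: [[0.48, 0.276, 0.833], [0.144, -0.961, 0.236], [0.866, 0.007, -0.501]]
force: [-1.4, -1.0, 0.9]
opening: 0.003
grasp_force: 0.7
```

```bash
cat > side.py <<'E'
from h import *;from rig import *
s=read_state();w=capture("wrist");m=cam(w,wristT(s,w));a=capture("scene");S=cam(a)
print("tcp",w2p(s["position"]).round(3),"F",np.round(Rp().T@np.array(s["force"]),1),"M",np.round(Rp().T@np.array(s["moment"]),2),s["grasp_force"])
g=w["image"].astype(int)
for x in(450,480,500):print(x,[(r,int(g[r,x-1:x+2].mean())) for r in range(80,224,4)])
for th in(78,81,84,87,90,93):
  t=np.radians(th);P=prn(*PX,np.array([(.094-.206*np.cos(t),y,.1005+.206*np.sin(t)) for y in(.046,-.146)]));print(th,"wrist",proj(m,P).round(0).tolist())
r=a["image"].astype(int).mean(2)
for y in range(132,218,6):
  d=np.abs(np.diff(r[y]));print(y,[(int(i),int(r[y,i]),int(r[y,i+1])) for i in range(380,420) if d[i]>22])
E
python3 side.py
```

```text
tcp [ 0.082 -0.048  0.255] F [-1.6 -0.6  0.9] M [-0.08  0.68 -0.08] 0.7029916292830429
450 [(80, 161), (84, 167), (88, 164), (92, 158), (96, 171), (100, 161), (104, 165), (108, 173), (112, 174), (116, 173), (120, 167), (124, 166), (128, 170), (132, 158), (136, 172), (140, 175), (144, 175), (148, 175), (152, 174), (156, 175), (160, 174), (164, 174), (168, 175), (172, 173), (176, 182), (180, 179), (184, 116), (188, 96), (192, 118), (196, 184), (200, 184), (204, 113), (208, 86), (212, 87), (216, 86), (220, 86)]
480 [(80, 173), (84, 173), (88, 173), (92, 173), (96, 174), (100, 174), (104, 174), (108, 174), (112, 173), (116, 174), (120, 173), (124, 174), (128, 174), (132, 172), (136, 174), (140, 173), (144, 175), (148, 175), (152, 174), (156, 174), (160, 174), (164, 169), (168, 172), (172, 164), (176, 177), (180, 177), (184, 128), (188, 93), (192, 102), (196, 185), (200, 185), (204, 118), (208, 86), (212, 84), (216, 82), (220, 84)]
500 [(80, 172), (84, 173), (88, 173), (92, 173), (96, 173), (100, 173), (104, 173), (108, 173), (112, 173), (116, 173), (120, 165), (124, 172), (128, 167), (13
[... 1161 characters left out ...]
9), (388, 69, 97), (396, 93, 55), (397, 55, 12), (398, 12, 41), (403, 57, 92), (406, 88, 55), (419, 81, 107)]
192 [(380, 88, 111), (386, 106, 83), (388, 73, 100), (397, 75, 51), (398, 51, 15), (408, 30, 66), (412, 41, 91), (413, 91, 119), (415, 105, 67)]
198 [(388, 71, 100), (395, 106, 160), (396, 160, 202), (405, 213, 166), (406, 166, 52), (407, 52, 15), (417, 13, 47)]
204 [(380, 86, 111), (386, 106, 81), (388, 78, 105), (395, 105, 161), (396, 161, 202), (414, 213, 156), (415, 156, 52), (416, 52, 13)]
210 [(380, 87, 111), (386, 102, 71), (388, 79, 105), (395, 106, 180), (396, 180, 213)]
216 [(380, 179, 147), (381, 147, 123), (395, 122, 182), (396, 182, 208), (411, 171, 122), (412, 122, 48)]
```

>>> step_arm --pt "0.012 0 0.02 0 0 0 1" --pt "0.024 0 0.041 0 0 0 1" --pt "0.036 0 0.062 0 0 0 1" --pt "0.036 0 0.062 0 0 0 1"

```text
time_s: 10.3
position: [0.6237, -0.1488, 0.2545]
tcp_rot: [[0.48, 0.277, 0.833], [0.144, -0.961, 0.236], [0.865, 0.007, -0.501]]
force: [-1.1, -0.8, -0.0]
opening: 0.004
grasp_force: 0.5
```

```bash
python3 side.py
```

```text
tcp [ 0.103 -0.048  0.254] F [-1.3 -0.5 -0. ] M [-0.09  0.71 -0.1 ] 0.4742237163009122
450 [(80, 162), (84, 171), (88, 161), (92, 165), (96, 170), (100, 161), (104, 159), (108, 171), (112, 163), (116, 166), (120, 175), (124, 175), (128, 174), (132, 168), (136, 164), (140, 172), (144, 160), (148, 172), (152, 174), (156, 172), (160, 174), (164, 175), (168, 152), (172, 185), (176, 155), (180, 109), (184, 109), (188, 184), (192, 185), (196, 153), (200, 106), (204, 89), (208, 89), (212, 88), (216, 88), (220, 87)]
480 [(80, 163), (84, 162), (88, 173), (92, 173), (96, 174), (100, 175), (104, 175), (108, 175), (112, 175), (116, 175), (120, 176), (124, 175), (128, 175), (132, 174), (136, 175), (140, 176), (144, 174), (148, 175), (152, 175), (156, 176), (160, 176), (164, 175), (168, 176), (172, 185), (176, 162), (180, 108), (184, 108), (188, 180), (192, 186), (196, 162), (200, 106), (204, 87), (208, 87), (212, 85), (216, 87), (220, 87)]
500 [(80, 174), (84, 174), (88, 174), (92, 174), (96, 175), (100, 174), (104, 174), (108, 175), (112, 175), (116, 175), (120, 175), (124, 175), (128, 175), (13
[... 1575 characters left out ...]
03, 58, 93), (406, 87, 54), (419, 82, 106)]
192 [(380, 115, 83), (382, 94, 126), (389, 109, 73), (390, 73, 101), (391, 101, 127), (398, 106, 80), (399, 80, 15), (408, 33, 66), (412, 40, 90), (413, 90, 118), (415, 105, 67)]
198 [(380, 107, 70), (381, 70, 103), (382, 103, 126), (388, 120, 94), (390, 90, 119), (397, 106, 141), (398, 141, 194), (405, 213, 166), (406, 166, 51), (407, 51, 17), (417, 15, 49)]
204 [(381, 100, 127), (388, 106, 76), (389, 76, 109), (397, 123, 187), (398, 187, 213), (414, 213, 156), (415, 156, 50), (416, 50, 13)]
210 [(380, 84, 117), (387, 115, 82), (389, 97, 126), (396, 109, 183), (397, 183, 213)]
216 [(395, 107, 156), (396, 156, 198), (411, 171, 123), (412, 123, 49)]
```

>>> step_arm --pt "0 0 -0.03 0 0 0 1" --pt "0 0 -0.07 0 0 0 1" --pt "0 0 -0.11 0 0 0 1" --pt "0 0 -0.16 0 0 0 1" --pt "0 0 -0.22 0 0 0 1" --pt "0 0 -0.28 0 0 0 1" --pt "0 0 -0.28 0 0 0 1"

```text
time_s: 10.98
position: [0.5519, -0.1697, 0.2981]
tcp_rot: [[0.479, 0.274, 0.834], [0.144, -0.962, 0.233], [0.866, 0.008, -0.5]]
force: [0.5, -0.4, -0.1]
opening: 0.004
grasp_force: 0.0
```

```bash
python3 side.py | grep -v "^4[58]0\|^500"
```

```text
tcp [ 0.028 -0.048  0.298] F [ 0.4 -0.5 -0.1] M [-0.03  0.6  -0.03] 0.0
78 wrist [[170.0, 202.0], [479.0, 205.0]]
81 wrist [[175.0, 188.0], [474.0, 191.0]]
84 wrist [[180.0, 176.0], [470.0, 179.0]]
87 wrist [[184.0, 165.0], [465.0, 167.0]]
90 wrist [[189.0, 155.0], [460.0, 158.0]]
93 wrist [[193.0, 147.0], [456.0, 149.0]]
132 [(383, 70, 102), (392, 49, 76), (393, 76, 161), (394, 161, 198)]
138 [(381, 195, 165), (382, 165, 134), (388, 142, 166)]
144 [(391, 104, 127), (392, 127, 153), (399, 193, 144), (403, 125, 94), (404, 94, 170), (405, 170, 194)]
150 [(393, 97, 72), (399, 107, 129), (403, 111, 168)]
156 [(383, 127, 103), (384, 103, 70), (385, 70, 106), (392, 125, 102), (393, 102, 68), (395, 90, 118), (402, 114, 177)]
162 [(383, 115, 81), (385, 101, 127), (392, 113, 79), (393, 79, 104), (402, 91, 174)]
168 [(382, 121, 94), (384, 77, 110), (391, 126, 101), (393, 92, 119), (401, 109, 182)]
174 [(382, 111, 75), (383, 75, 101), (384, 101, 126), (391, 108, 74), (392, 74, 105), (402, 123, 157), (403, 157, 184)]
180 [(381, 121, 95), (383, 86, 118), (390, 120, 90), (392, 89, 119), (399, 106,
[... 157 characters left out ...]
 (399, 93, 70), (403, 56, 93), (406, 87, 56), (419, 82, 107)]
192 [(380, 117, 82), (382, 96, 127), (389, 110, 74), (390, 74, 100), (391, 100, 126), (398, 107, 79), (399, 79, 12), (408, 31, 65), (412, 40, 92), (413, 92, 117), (415, 105, 65)]
198 [(380, 108, 70), (381, 70, 104), (388, 120, 94), (390, 88, 118), (397, 106, 141), (398, 141, 194), (405, 212, 167), (406, 167, 52), (407, 52, 20), (417, 15, 50)]
204 [(381, 99, 126), (388, 105, 76), (389, 76, 109), (397, 123, 187), (398, 187, 213), (414, 213, 155), (415, 155, 49), (416, 49, 13)]
210 [(380, 83, 116), (387, 116, 81), (389, 98, 126), (396, 109, 183), (397, 183, 214)]
216 [(395, 107, 156), (396, 156, 197), (411, 171, 123), (412, 123, 50)]
```

```bash
cat > gr.py <<'E'
from h import *;from rig import *;import sys
# args: quads X Y Z a : printer-frame TCP, right end up a deg ; optional first arg frac for slerp
s=read_state();print("t",s["time_s"],w2p(s["position"]).round(4),"F",np.round(Rp().T@np.array(s["force"]),1),"M",np.round(Rp().T@np.array(s["moment"]),2),"op",round(s["opening"],3),round(s["grasp_force"],1),np.round(s["joint_positions"]))
a=list(map(float,sys.argv[1:]))
for i in range(0,len(a),4):print(a[i:i+4],rel(a[i:i+3],grasp(a[i+3]),s).tolist())
E
python3 gr.py -.07 -.03 .30 0 -.045 -.04 .25 0
```

```text
t 11.0833 [ 0.0295 -0.0484  0.2972] F [-0.1 -0.2 -0.2] M [-0.04  0.65  0.  ] op 0.007 0.0 [-58.  19. 120.  81.  57. -43.]
[-0.07, -0.03, 0.3, 0.0] [-0.157, -0.063, -0.292, 1.041, -1.032, -1.789]
[-0.045, -0.04, 0.25, 0.0] [-0.26, -0.03, -0.136, 1.041, -1.032, -1.789]
```

>>> step_arm --pt "-0.05 -0.02 -0.1 0 0 0 0" --pt "-0.1 -0.04 -0.2 0.07 -0.07 -0.12 0" --pt "-0.157 -0.063 -0.292 0.14 -0.14 -0.24 0" --pt "-0.157 -0.063 -0.292 0.21 -0.21 -0.37 0" --pt "-0.157 -0.063 -0.292 0.28 -0.28 -0.49 0" --pt "-0.157 -0.063 -0.292 0.36 -0.36 -0.62 0" --pt "-0.157 -0.063 -0.292 0.43 -0.43 -0.75 0" --pt "-0.157 -0.063 -0.292 0.52 -0.516 -0.89 0"

```text
time_s: 11.75
position: [0.4528, -0.1783, 0.2995]
tcp_rot: [[0.34, 0.838, 0.427], [0.794, -0.499, 0.348], [0.504, 0.22, -0.835]]
force: [0.2, 0.1, -0.7]
opening: 0.475
grasp_force: 0.0
```

```bash
python3 gr.py -.055 -.04 .25 0
```

```text
t 11.75 [-0.0693 -0.0299  0.2995] F [ 0.2  0.  -0.7] M [-0.24  0.41 -0.02] op 0.475 0.0 [-57.  12. 106.  35.  71. -45.]
[-0.055, -0.04, 0.25, 0.0] [-0.08, 0.02, 0.154, 0.537, -0.536, -0.926]
```

>>> step_arm --pt "-0.01 0 0.02 0.07 -0.07 -0.12 0" --pt "-0.02 0 0.04 0.14 -0.14 -0.24 0" --pt "-0.03 0 0.06 0.21 -0.21 -0.37 0" --pt "-0.04 0 0.08 0.28 -0.28 -0.49 0" --pt "-0.05 0.01 0.1 0.36 -0.36 -0.62 0" --pt "-0.06 0.01 0.12 0.43 -0.43 -0.75 0" --pt "-0.08 0.02 0.154 0.5 -0.5 -0.87 0" --pt "-0.08 0.02 0.154 0.537 -0.536 -0.926 0"

```text
time_s: 12.42
position: [0.4701, -0.1824, 0.2484]
tcp_rot: [[-0.272, 0.962, -0.001], [0.962, 0.272, 0.003], [0.003, -0.001, -1.0]]
force: [-0.3, 0.8, -0.5]
opening: 0.5
grasp_force: 0.0
```

```bash
python3 gr.py; python3 - <<'E'
from h import *;from rig import *
s=read_state();w=capture("wrist");m=cam(w,wristT(s,w));pickle.dump((s,w),open("w8.pkl","wb"))
im=w["image"][:,:,::-1].copy();cv2.imwrite("pics/w8.png",cv2.convertScaleAbs(cv2.resize(im,(800,500),interpolation=2),alpha=1.5,beta=20))
for n,P in dict(fintop=[(-.039+a,-.015+b,.102) for a,b in((-.006,-.025),(-.006,.025),(.006,.025),(.006,-.025))],bayR=[(-.084,-.116,.1),(.006,-.116,.1)],hous=[(-.1,.05,.112),(.006,.05,.112)]).items():print(n,(proj(m,prn(*PX,np.array(P)))*1.25).round(0).tolist())
E
```

```text
t 12.4167 [-0.0538 -0.0385  0.2484] F [-0.1  0.8 -0.5] M [-0.03  0.07  0.03] op 0.5 0.0 [-34.  18.  96.   0.  66. -50.]
fintop [[411.0, 236.0], [412.0, 173.0], [427.0, 173.0], [426.0, 236.0]]
bayR [[365.0, 321.0], [470.0, 322.0]]
hous [[338.0, 119.0], [482.0, 119.0]]
```

View pics/w8.png

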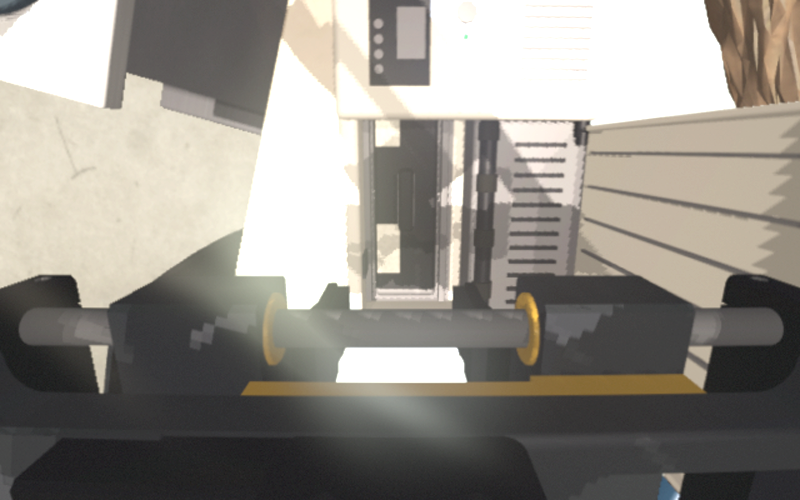

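The last picture shows the housing edge at row 119 and the cartridge as a dark bar at columns 375–440. The fin is at about (406,198), some 10 mm forward of nominal. Next I'll refine this from the pixel profiles.

```bash
python3 - <<'E'
import pickle,numpy as np
s,w=pickle.load(open("w8.pkl","rb"));g=w["image"].astype(int).mean(2)
for r in(143,150,158,166,174):print(r,[(x,int(g[r-1:r+2,x].mean())) for x in range(286,364,2)])
for x in(321,325,329):print(x,[(r,int(g[r,x-1:x+2].mean())) for r in range(96,250,3)])
E
```

```text
143 [(286, 125), (288, 101), (290, 98), (292, 92), (294, 93), (296, 79), (298, 79), (300, 60), (302, 61), (304, 61), (306, 60), (308, 59), (310, 59), (312, 57), (314, 55), (316, 53), (318, 60), (320, 50), (322, 52), (324, 51), (326, 51), (328, 49), (330, 52), (332, 51), (334, 48), (336, 49), (338, 48), (340, 47), (342, 47), (344, 47), (346, 46), (348, 45), (350, 75), (352, 60), (354, 80), (356, 80), (358, 77), (360, 83), (362, 126)]
150 [(286, 137), (288, 103), (290, 98), (292, 92), (294, 92), (296, 79), (298, 80), (300, 61), (302, 61), (304, 61), (306, 60), (308, 59), (310, 58), (312, 57), (314, 56), (316, 53), (318, 60), (320, 49), (322, 51), (324, 51), (326, 51), (328, 49), (330, 50), (332, 49), (334, 48), (336, 48), (338, 47), (340, 46), (342, 46), (344, 46), (346, 44), (348, 45), (350, 71), (352, 60), (354, 99), (356, 113), (358, 104), (360, 142), (362, 187)]
158 [(286, 180), (288, 107), (290, 99), (292, 92), (294, 92), (296, 79), (298, 83), (300, 62), (302, 61), (304, 61), (306, 60), (308, 58), (310, 57), (312, 56), (314, 54), (316, 52), (318, 63), (320, 49), (322, 50), (324, 5
[... 2129 characters left out ...]
9, 53), (222, 54), (225, 53), (228, 63), (231, 120), (234, 120), (237, 139), (240, 112), (243, 99), (246, 98), (249, 69)]
329 [(96, 60), (99, 51), (102, 52), (105, 55), (108, 54), (111, 54), (114, 53), (117, 54), (120, 54), (123, 53), (126, 52), (129, 52), (132, 52), (135, 49), (138, 48), (141, 50), (144, 49), (147, 49), (150, 49), (153, 48), (156, 49), (159, 50), (162, 50), (165, 50), (168, 49), (171, 49), (174, 49), (177, 49), (180, 49), (183, 45), (186, 47), (189, 45), (192, 45), (195, 45), (198, 48), (201, 51), (204, 51), (207, 51), (210, 51), (213, 51), (216, 52), (219, 52), (222, 52), (225, 52), (228, 65), (231, 111), (234, 120), (237, 137), (240, 111), (243, 98), (246, 98), (249, 67)]
```

```bash
python3 - <<'E'
from h import *
s,w=pickle.load(open("w8.pkl","rb"));m=cam(w,wristT(s,w))
def at(px,z):return w2p(least_squares(lambda q:(proj(m,[q[0],q[1],z])[0]-px),[.47,-.18]).x.tolist()+[z])
for n,p,z in(("fin",(324.3,159.8),.102),("fin fr",(324,135),.102),("fin back",(324.5,184.5),.102),("bar right",(324,229.5),.076),("barL",(299,170),.076),("barR",(349,170),.076),("housing edge",(330,95.2),.112),("bay front",(288,170),.1)):print(n,at(p,z).round(4))
E
python3 gr.py -.0498 -.011 .20 0 -.0498 -.011 .106 0
```

```text
fin [-0.05   -0.0108  0.102 ]
fin fr [-0.0504  0.0135  0.102 ]
fin back [-0.0497 -0.0358  0.102 ]
bar right [-0.0497 -0.0927  0.076 ]
barL [-0.0771 -0.025   0.076 ]
barR [-0.0229 -0.0248  0.076 ]
housing edge [-0.0451  0.0501  0.112 ]
bay front [-0.0865 -0.0214  0.1   ]
t 12.4667 [-0.0533 -0.0374  0.2488] F [0.9 1.4 0.4] M [-0.04  0.01  0.04] op 0.501 0.0 [-34.  18.  96.   0.  66. -50.]
[-0.0498, -0.011, 0.2, 0.0] [0.087, 0.012, 0.163, -0.001, -0.004, 0.005]
[-0.0498, -0.011, 0.106, 0.0] [0.086, 0.012, 0.476, -0.001, -0.004, 0.005]
```

>>> step_arm --pt "0.04 0.006 0.05 0 0 0 0.36" --pt "0.086 0.012 0.13 0 0 0 0.36" --pt "0.086 0.012 0.22 0 0 0 0.36" --pt "0.086 0.012 0.3 0 0 0 0.36" --pt "0.086 0.012 0.3 0 0 0 0.36"

```text
time_s: 12.88
position: [0.463, -0.1554, 0.1564]
tcp_rot: [[-0.265, 0.964, -0.006], [0.964, 0.265, 0.01], [0.011, -0.003, -1.0]]
force: [0.1, 0.2, 0.3]
opening: 0.33
grasp_force: 0.0
```

```bash
python3 gr.py -.0498 -.011 .12 0 -.0498 -.011 .105 0
```

```text
t 12.8833 [-0.0533 -0.0105  0.1564] F [0.1 0.2 0.3] M [-0.    0.05 -0.02] op 0.33 0.0 [-32.  24. 104.   0.  52. -47.]
[-0.0498, -0.011, 0.12, 0.0] [-0.003, 0.012, 0.121, -0.004, -0.014, -0.007]
[-0.0498, -0.011, 0.105, 0.0] [-0.003, 0.012, 0.171, -0.004, -0.014, -0.007]
```

>>> step_arm --pt "0 0.006 0.06 0 0 0 0.36" --pt "0 0.006 0.12 0 0 0 0.36" --pt "0 0.006 0.12 0 0 0 0.36"

```text
time_s: 13.13
position: [0.4666, -0.1565, 0.1228]
tcp_rot: [[-0.265, 0.964, -0.002], [0.964, 0.265, 0.006], [0.007, -0.0, -1.0]]
force: [-0.0, 1.3, -0.6]
opening: 0.323
grasp_force: 0.0
```

```bash
python3 gr.py -.0498 -.011 .105 0
```

```text
t 13.1333 [-0.0501 -0.0126  0.1228] F [ 0.3  1.3 -0.6] M [-0.07  0.07 -0.  ] op 0.323 0.0 [-32.  28. 106.   0.  47. -47.]
[-0.0498, -0.011, 0.105, 0.0] [0.005, 0.001, 0.059, -0.0, -0.008, -0.007]
```

>>> step_arm --pt "0.004 0 0.03 0 0 0 0.36" --pt "0.004 0 0.058 0 0 0 0.36" --pt "0.004 0 0.058 0 0 0 0.36" --pt "0.004 0 0.058 0 0 0 0.7" --pt "0.004 0 0.058 0 0 0 1" --pt "0.004 0 0.058 0 0 0 1" --pt "0.004 0 0.058 0 0 0 1" --pt "0.004 0 0.058 0 0 0 1"

```text
time_s: 13.8
position: [0.4678, -0.1562, 0.1074]
tcp_rot: [[-0.266, 0.964, 0.003], [0.964, 0.266, 0.003], [0.002, 0.003, -1.0]]
force: [-0.4, 0.1, 0.8]
opening: 0.046
grasp_force: 0.0
```

```bash
python3 gr.py -.0498 -.011 .105 0
```

```text
t 13.8 [-0.0489 -0.0126  0.1074] F [-0.4  0.2  0.8] M [-0.12  0.02 -0.03] op 0.046 0.0 [-32.  29. 106.   0.  44. -47.]
[-0.0498, -0.011, 0.105, 0.0] [0.005, -0.003, 0.008, 0.004, -0.002, -0.006]
```

>>> step_arm --pt "0 0 -0.02 0 0 0 0.36" --pt "0 0 -0.02 0 0 0 0.36" --pt "0 0 -0.02 0 0 0 0.36" --pt "0 0 -0.02 0 0 0 0.36" --pt "0 0 -0.02 0 0 0 0.36"

```text
time_s: 14.22
position: [0.4675, -0.1561, 0.1131]
tcp_rot: [[-0.266, 0.964, 0.002], [0.964, 0.266, 0.003], [0.002, 0.003, -1.0]]
force: [0.9, -0.6, 0.1]
opening: 0.29
grasp_force: 0.0
```

```bash
python3 gr.py -.0498 -.011 .105 0; python3 - <<'E'
from h import *;from rig import *
s=read_state();w=capture("wrist");pickle.dump((s,w),open("w9.pkl","wb"));m=cam(w,wristT(s,w));g=w["image"].astype(int).mean(2)
P=[(-.05,-.011+d,.102) for d in(-.025,.025)];print(proj(m,prn(*PX,np.array(P))).round(0).tolist())
# finger tip predicted pixels
R0=np.array(s["tcp_rot"]);p=np.array(s["position"])
for z in(.0,.025):print(z,[proj(m,p+R0@np.array([.0095,y,z]))[0].round(0).tolist() for y in(-.029,-.014,.014,.029)])
for r in range(100,240,10):print(r,[int(g[r-1:r+2,x].mean()) for x in range(220,430,6)])
E
```

```text
t 14.2167 [-0.0492 -0.0125  0.1131] F [ 0.7 -0.8  0.1] M [0.02 0.1  0.04] op 0.29 0.0 [-32.  29. 106.   0.  45. -47.]
[-0.0498, -0.011, 0.105, 0.0] [0.005, -0.002, 0.027, 0.004, -0.003, -0.006]
[[319.0, 267.0], [319.0, 189.0]]
0.0 [[269.0, 222.0], [296.0, 222.0], [345.0, 222.0], [371.0, 222.0]]
0.025 [[275.0, 210.0], [299.0, 210.0], [342.0, 210.0], [365.0, 210.0]]
100 [200, 134, 138, 142, 169, 169, 169, 168, 168, 168, 167, 167, 167, 166, 166, 140, 133, 133, 133, 133, 133, 134, 134, 136, 162, 167, 166, 166, 166, 166, 166, 167, 166, 167, 166]
110 [202, 133, 162, 170, 170, 169, 169, 168, 168, 168, 168, 167, 167, 167, 167, 141, 156, 134, 133, 134, 133, 133, 134, 134, 133, 150, 166, 166, 166, 167, 166, 166, 167, 166, 167]
120 [204, 146, 155, 155, 154, 153, 152, 152, 151, 151, 150, 150, 149, 145, 121, 121, 120, 140, 120, 120, 119, 119, 119, 119, 120, 120, 120, 139, 148, 149, 149, 149, 149, 149, 149]
130 [203, 203, 158, 167, 169, 162, 101, 94, 96, 69, 103, 151, 118, 123, 121, 117, 46, 46, 45, 48, 44, 43, 44, 41, 55, 68, 75, 148, 147, 53, 52, 52, 86, 37, 39]
140 [204, 204, 209, 185, 169, 164
[... 806 characters left out ...]
, 43, 40, 38, 33, 29, 29, 30, 34, 34, 33, 34, 35, 63, 73, 109, 145, 106, 45, 46, 58, 74, 26, 30]
200 [192, 192, 190, 120, 120, 119, 109, 89, 88, 78, 56, 43, 40, 38, 36, 33, 32, 28, 26, 28, 28, 28, 28, 36, 64, 69, 100, 145, 113, 45, 45, 71, 28, 32, 33]
210 [190, 191, 191, 118, 118, 118, 109, 88, 85, 68, 62, 38, 35, 34, 31, 32, 27, 27, 25, 27, 27, 27, 27, 36, 58, 58, 126, 144, 80, 45, 44, 68, 25, 30, 30]
220 [145, 142, 145, 94, 91, 88, 83, 87, 85, 66, 61, 36, 34, 32, 31, 34, 29, 26, 27, 26, 27, 27, 27, 42, 59, 57, 106, 99, 42, 37, 36, 50, 34, 27, 26]
230 [91, 85, 78, 70, 62, 55, 50, 86, 84, 65, 32, 31, 32, 31, 30, 34, 26, 26, 28, 26, 26, 25, 26, 23, 64, 57, 107, 37, 26, 28, 28, 27, 27, 27, 26]
```

```bash
python3 - <<'E'
from h import *
s,w=pickle.load(open("w8.pkl","rb"));m=cam(w,wristT(s,w));R0=np.array(s["tcp_rot"]);p=np.array(s["position"]);g=w["image"].astype(int).mean(2)
for x in(.0095,.0):
  for z in(-.04,-.02,-.01,0,.025):print(x,z,[proj(m,p+R0@np.array([x,y,z]))[0].round(0).tolist() for y in(-.037,-.022,.022,.037)])
for r in range(216,256,3):print(r,[int(g[r,x]) for x in range(250,400,4)])
E
```

```text
0.0095 -0.04 [[238.0, 250.0], [271.0, 250.0], [369.0, 250.0], [402.0, 250.0]]
0.0095 -0.02 [[248.0, 234.0], [277.0, 235.0], [363.0, 235.0], [393.0, 234.0]]
0.0095 -0.01 [[252.0, 228.0], [279.0, 228.0], [361.0, 228.0], [389.0, 228.0]]
0.0095 0 [[255.0, 222.0], [282.0, 222.0], [359.0, 222.0], [385.0, 222.0]]
0.0095 0.025 [[263.0, 210.0], [286.0, 210.0], [354.0, 210.0], [378.0, 210.0]]
0.0 -0.04 [[239.0, 269.0], [272.0, 269.0], [368.0, 269.0], [401.0, 269.0]]
0.0 -0.02 [[249.0, 252.0], [278.0, 252.0], [363.0, 252.0], [392.0, 252.0]]
0.0 -0.01 [[253.0, 245.0], [280.0, 245.0], [360.0, 245.0], [388.0, 245.0]]
0.0 0 [[256.0, 238.0], [282.0, 238.0], [358.0, 238.0], [384.0, 238.0]]
0.0 0.025 [[263.0, 224.0], [286.0, 224.0], [354.0, 224.0], [377.0, 224.0]]
216 [207, 207, 207, 207, 207, 207, 179, 167, 140, 118, 75, 86, 94, 153, 154, 153, 152, 153, 54, 53, 51, 53, 49, 48, 44, 69, 86, 97, 152, 129, 50, 62, 88, 36, 44, 36, 93, 92]
219 [207, 207, 207, 207, 207, 207, 184, 159, 151, 132, 75, 94, 98, 68, 67, 65, 64, 63, 54, 54, 51, 53, 50, 48, 45, 63, 86, 101, 147, 140, 51, 65, 88, 37, 45, 37, 93, 93]
[... 1309 characters left out ...]
9, 98, 98, 97, 97, 96, 98, 47, 42, 40, 39, 37, 35, 34, 52, 92, 92]
246 [85, 77, 74, 72, 69, 67, 65, 64, 204, 202, 102, 97, 101, 100, 100, 99, 99, 98, 98, 98, 98, 97, 97, 97, 97, 96, 96, 95, 49, 43, 42, 41, 40, 36, 36, 35, 87, 88]
249 [88, 84, 82, 83, 81, 79, 73, 71, 71, 72, 74, 74, 72, 71, 68, 66, 69, 71, 70, 69, 65, 64, 62, 64, 66, 67, 63, 61, 57, 57, 59, 61, 60, 59, 56, 53, 50, 53]
252 [89, 86, 83, 87, 91, 91, 76, 75, 74, 73, 76, 86, 79, 79, 70, 70, 69, 74, 77, 80, 72, 71, 65, 66, 68, 77, 73, 72, 63, 61, 60, 64, 68, 71, 62, 62, 56, 54]
255 [90, 86, 83, 81, 81, 87, 78, 77, 75, 75, 74, 75, 74, 82, 73, 72, 72, 71, 71, 77, 75, 76, 69, 68, 68, 68, 67, 73, 65, 63, 63, 63, 63, 63, 61, 66, 58, 57]
```

>>> step_arm --pt "0.004 -0.002 0.04 0 0 0 0.36" --pt "0.004 -0.002 0.07 0 0 0 0.36" --pt "0.004 -0.002 0.09 0 0 0 0.36" --pt "0.004 -0.002 0.1 0 0 0 0.36"

```text
time_s: 14.6
position: [0.4661, -0.1547, 0.0819]
tcp_rot: [[-0.266, 0.964, 0.0], [0.964, 0.266, 0.004], [0.004, 0.001, -1.0]]
force: [0.5, -0.0, 0.3]
opening: 0.319
grasp_force: 0.0
```

```bash
python3 gr.py -.0498 -.011 .07 0
```

```text
t 14.6 [-0.0502 -0.0107  0.0819] F [ 0.4 -0.1  0.3] M [-0.04  0.08 -0.01] op 0.319 0.0 [-32.  32. 108.   0.  41. -47.]
[-0.0498, -0.011, 0.07, 0.0] [-0.001, 0.001, 0.04, 0.002, -0.005, -0.006]
```

>>> step_arm --pt "0 0 0.015 0 0 0 0.36" --pt "0 0 0.03 0 0 0 0.36" --pt "0 0 0.03 0 0 0 0.36"

```text
time_s: 14.85
position: [0.4664, -0.1548, 0.0733]
tcp_rot: [[-0.266, 0.964, 0.001], [0.964, 0.266, 0.004], [0.003, 0.002, -1.0]]
force: [0.4, 0.2, 0.8]
opening: 0.317
grasp_force: 0.0
```

>>> step_arm --pt "0 0 0.01 0 0 0 0.36" --pt "0 0 0.01 0 0 0 0.36"

```text
time_s: 15.02
position: [0.4667, -0.155, 0.0708]
tcp_rot: [[-0.266, 0.964, 0.002], [0.964, 0.266, 0.003], [0.003, 0.003, -1.0]]
force: [-0.7, -0.1, -0.6]
opening: 0.316
grasp_force: 0.0
```

>>> step_arm --pt "0 0 0.01 0 0 0 0.36" --pt "0 0 0.01 0 0 0 0.36"

```text
time_s: 15.18
position: [0.4667, -0.1549, 0.0678]
tcp_rot: [[-0.266, 0.964, 0.002], [0.964, 0.266, 0.003], [0.003, 0.003, -1.0]]
force: [-0.9, 0.1, 0.0]
opening: 0.322
grasp_force: 0.0
```

>>> step_arm --pt "0 0 0 0 0 0 0.7" --pt "0 0 0 0 0 0 1" --pt "0 0 0 0 0 0 1" --pt "0 0 0 0 0 0 1" --pt "0 0 0 0 0 0 1" --pt "0 0 0 0 0 0 1"

```text
time_s: 15.68
position: [0.4668, -0.155, 0.0681]
tcp_rot: [[-0.266, 0.964, 0.002], [0.964, 0.266, 0.003], [0.002, 0.003, -1.0]]
force: [-0.1, -1.0, 0.7]
opening: 0.137
grasp_force: 30.0
```

```bash
python3 gr.py
```

```text
t 15.6833 [-0.0496 -0.0112  0.0681] F [-0.4 -0.9  0.7] M [-0.08  0.17  0.02] op 0.137 30.0 [-32.  33. 108.   0.  39. -47.]
```

```bash
cat > ex.py <<'E'
from h import *;from rig import *;import sys
# args: triples a yb zb (deg, mm, mm of left-bottom corner)
s=read_state();M=Rp().T@s["tcp_rot"];print("t",s["time_s"],"tcp",w2p(s["position"]).round(4),"a",np.degrees(np.arctan2(-M[1,2],-M[2,2])).round(1),"F",np.round(Rp().T@np.array(s["force"]),1),"M",np.round(Rp().T@np.array(s["moment"]),2),"op",round(s["opening"],3),round(s["grasp_force"],1))
v=list(map(float,sys.argv[1:]))
for i in range(0,len(v),3):
    a=np.radians(v[i]);c,n=np.cos(a),np.sin(a);f=np.array([-.0496,v[i+1]/1e3-.110*c+.040*n,v[i+2]/1e3+.110*n+.040*c])+.0219*np.array([0,-n,-c])
    print(v[i:i+3],f.round(4),rel(f,grasp(v[i]),s).tolist())
E
python3 ex.py 0 98 50 2 96 51 5 93 51.5 8 90.5 51.5 11 88 51.5 14 86 51.5 16 84.5 51.5 18 83 51.5
```

```text
t 15.6833 tcp [-0.0496 -0.0112  0.0681] a -0.1 F [-0.4 -0.9  0.7] M [-0.08  0.17  0.02] op 0.137 30.0
[0.0, 98.0, 50.0] [-0.0496 -0.012   0.0681] [-0.003, 0.0, 0.0, 0.004, -0.003, -0.006]
[2.0, 96.0, 51.0] [-0.0496 -0.0133  0.0729] [-0.007, 0.0, -0.016, 0.004, -0.047, -0.006]
[5.0, 93.0, 51.5] [-0.0496 -0.015   0.0791] [-0.013, 0.0, -0.037, 0.003, -0.114, -0.006]
[8.0, 90.5, 51.5] [-0.0496 -0.0159  0.0847] [-0.016, 0.0, -0.055, 0.003, -0.181, -0.006]
[11.0, 88.0, 51.5] [-0.0496 -0.0165  0.0903] [-0.018, 0.0, -0.074, 0.003, -0.247, -0.006]
[14.0, 86.0, 51.5] [-0.0496 -0.0164  0.0957] [-0.017, 0.0, -0.092, 0.003, -0.314, -0.006]
[16.0, 84.5, 51.5] [-0.0496 -0.0162  0.0992] [-0.017, 0.0, -0.104, 0.003, -0.358, -0.006]
[18.0, 83.0, 51.5] [-0.0496 -0.016   0.1027] [-0.016, 0.0, -0.115, 0.003, -0.403, -0.006]
```

>>> step_arm --pt "-0.004 0 -0.008 0 -0.022 0 1" --pt "-0.007 0 -0.016 0 -0.047 0 1" --pt "-0.01 0 -0.027 0 -0.08 0 1" --pt "-0.013 0 -0.037 0 -0.114 0 1" --pt "-0.015 0 -0.046 0 -0.148 0 1" --pt "-0.016 0 -0.055 0 -0.181 0 1" --pt "-0.016 0 -0.055 0 -0.181 0 1"

```text
time_s: 16.27
position: [0.4671, -0.1584, 0.0846]
tcp_rot: [[-0.264, 0.964, 0.039], [0.954, 0.267, -0.134], [-0.139, 0.002, -0.99]]
force: [-0.0, 0.1, -2.7]
opening: 0.134
grasp_force: 30.0
```

```bash
python3 ex.py 8 90.5 51.5 11 88 51.5 14 86 51.5 16 84.5 51.5 18 83 51.5
```

```text
t 16.2667 tcp [-0.0502 -0.0146  0.0846] a 8.0 F [-0.   0.1 -2.7] M [0.14 0.04 0.02] op 0.134 30.0
[8.0, 90.5, 51.5] [-0.0496 -0.0159  0.0847] [-0.004, 0.002, 0.0, 0.002, -0.0, -0.005]
[11.0, 88.0, 51.5] [-0.0496 -0.0165  0.0903] [-0.009, 0.002, -0.018, 0.001, -0.067, -0.005]
[14.0, 86.0, 51.5] [-0.0496 -0.0164  0.0957] [-0.011, 0.002, -0.036, 0.001, -0.133, -0.005]
[16.0, 84.5, 51.5] [-0.0496 -0.0162  0.0992] [-0.012, 0.002, -0.048, 0.001, -0.178, -0.005]
[18.0, 83.0, 51.5] [-0.0496 -0.016   0.1027] [-0.013, 0.002, -0.059, 0.001, -0.222, -0.005]
```

Force is −2.7 N, about the cartridge's weight, so nothing is jamming. I'll tilt on to 18–19°.

>>> step_arm --pt "-0.006 0.001 -0.009 0 -0.033 0 1" --pt "-0.009 0.001 -0.018 0 -0.067 0 1" --pt "-0.01 0.001 -0.027 0 -0.1 0 1" --pt "-0.011 0.001 -0.036 0 -0.133 0 1" --pt "-0.012 0.001 -0.048 0 -0.178 0 1" --pt "-0.014 0.001 -0.06 0 -0.225 0 1" --pt "-0.014 0.001 -0.06 0 -0.225 0 1"

```text
time_s: 16.85
position: [0.4677, -0.16, 0.1027]
tcp_rot: [[-0.253, 0.964, 0.084], [0.916, 0.267, -0.299], [-0.311, 0.001, -0.951]]
force: [-1.3, 0.3, -2.7]
opening: 0.135
grasp_force: 30.0
```

```bash
python3 ex.py 18 83 51.5 18 45 64 18 -22 86
```

```text
t 16.85 tcp [-0.0501 -0.0163  0.1027] a 18.1 F [-1.2  0.6 -2.7] M [0.3  0.07 0.01] op 0.135 30.0
[18.0, 83.0, 51.5] [-0.0496 -0.016   0.1027] [0.001, 0.002, -0.0, 0.0, 0.002, -0.005]
[18.0, 45.0, 64.0] [-0.0496 -0.054   0.1152] [-0.133, 0.002, -0.001, 0.0, 0.002, -0.005]
[18.0, -22.0, 86.0] [-0.0496 -0.121   0.1372] [-0.368, 0.003, -0.001, 0.0, 0.002, -0.005]
```

>>> step_arm --pt "-0.02 0 0 0 0 0 1" --pt "-0.045 0 0 0 0 0 1" --pt "-0.07 0 0 0 0 0 1" --pt "-0.1 0 0 0 0 0 1"

```text
time_s: 17.18
position: [0.4764, -0.1896, 0.1123]
tcp_rot: [[-0.251, 0.964, 0.085], [0.917, 0.265, -0.299], [-0.31, 0.003, -0.951]]
force: [-0.2, -0.1, -2.2]
opening: 0.131
grasp_force: 30.0
```

>>> step_arm --pt "-0.04 0 0 0 0 0 1" --pt "-0.08 0 0 0 0 0 1" --pt "-0.12 0 0 0 0 0 1" --pt "-0.16 0 0 0 0 0 1"

```text
time_s: 17.52
position: [0.4885, -0.2342, 0.1274]
tcp_rot: [[-0.251, 0.964, 0.085], [0.917, 0.265, -0.299], [-0.31, 0.003, -0.951]]
force: [0.0, -0.7, -3.2]
opening: 0.137
grasp_force: 30.0
```

>>> step_arm --pt "-0.05 0 0 0 0 0 1" --pt "-0.1 0 -0.01 0 0 0 1" --pt "-0.13 0 -0.04 0 0 0 1" --pt "-0.13 0 -0.04 0 0 0 1"

```text
time_s: 17.85
position: [0.4991, -0.2682, 0.1529]
tcp_rot: [[-0.248, 0.965, 0.09], [0.916, 0.264, -0.302], [-0.315, 0.007, -0.949]]
force: [0.4, -0.7, -2.6]
opening: 0.133
grasp_force: 30.0
```

```bash
python3 ex.py 18 -30 100 18 -30 190 0 -30 240 0 60 240; python3 - <<'E'
from h import *;from rig import *
s=read_state();w=capture("wrist");a=capture("scene")
cv2.imwrite("pics/w10.png",w["image"][:,:,::-1]);S=cam(a);r=a["image"].astype(int).mean(2)
for y in (150,162,204,216):print(y,[(i,int(r[y,i]),int(r[y,i+1])) for i in range(385,415) if abs(r[y,i+1]-r[y,i])>22])
def bar(a_,yb,zb,pts):
    a_=np.radians(a_);c,n=np.cos(a_),np.sin(a_);return prn(*PX,np.array([(-.05+x,yb+y*c+z*n,zb-y*n+z*c) for x,y,z in pts]))
g=a["image"].astype(int).mean(2)
M=Rp().T@s["tcp_rot"];T=w2p(s["position"]);f=T-.0219*M[:,2];an=np.arctan2(-M[1,2],-M[2,2]);c,n=np.cos(an),np.sin(an)
yb=f[1]+.11*c-.04*n;zb=f[2]-.11*n-.04*c;print("fin",f.round(3),"corner",yb.round(3),zb.round(3))
pts=[(-.027,-.2,.0),(-.027,-.2,.026),(-.027,0,0),(-.027,0,.026),(.027,-.2,.026)]
px=proj(S,bar(np.degrees(an),yb,zb,pts));print(px.round(0).tolist())
q=np.zeros((400,640),np.uint8);cv2.fillConvexPoly(q,px[[0,1,3,2]].round().astype(np.int32),1)
print("front face mean",g[q>0].mean(),np.percentile(g[q>0],[10,50,90]),"initial",pickle.load(open("scene0.pkl","rb"))["image"].mean(2)[q>0].mean())
E
```

```text
t 17.85 tcp [-0.049  -0.1289  0.1529] a 18.4 F [ 0.2 -0.7 -2.6] M [ 0.25  0.08 -0.01] op 0.133 30.0
[18.0, -30.0, 100.0] [-0.0496 -0.129   0.1512] [0.001, -0.002, 0.005, 0.006, 0.008, -0.011]
[18.0, -30.0, 190.0] [-0.0496 -0.129   0.2412] [-0.093, 0.0, -0.279, 0.006, 0.008, -0.011]
[0.0, -30.0, 240.0] [-0.0496 -0.14    0.2581] [-0.146, 0.001, -0.321, 0.008, 0.408, -0.01]
[0.0, 60.0, 240.0] [-0.0496 -0.05    0.2581] [0.139, -0.001, -0.416, 0.008, 0.408, -0.01]
150 [(393, 97, 73), (403, 111, 168)]
162 [(385, 100, 128), (392, 112, 79), (393, 79, 104), (394, 104, 127), (402, 90, 174)]
204 [(388, 105, 76), (389, 76, 109), (397, 124, 187), (398, 187, 212), (414, 213, 155)]
216 [(395, 107, 157), (396, 157, 197), (411, 171, 123), (412, 123, 49)]
fin [-0.049 -0.122  0.174] corner -0.03 0.101
[[376.0, 241.0], [374.0, 229.0], [310.0, 232.0], [308.0, 222.0], [390.0, 219.0]]
front face mean 30.171319796954315 [14.         18.33333333 58.2       ] initial 53.607868020304565
```

>>> step_arm --pt "-0.02 0 -0.06 0 0 0 1" --pt "-0.045 0 -0.13 0 0 0 1" --pt "-0.07 0 -0.21 0 0 0 1" --pt "-0.093 0 -0.28 0 0 0 1" --pt "-0.093 0 -0.28 0 0 0 1"

```text
time_s: 18.37
position: [0.4991, -0.2661, 0.2431]
tcp_rot: [[-0.25, 0.964, 0.092], [0.915, 0.267, -0.303], [-0.317, 0.008, -0.949]]
force: [1.3, -1.8, -2.5]
opening: 0.131
grasp_force: 30.0
```

```bash
python3 ex.py 9 -30 235 0 -30 240 0 50 240
```

```text
t 18.3667 tcp [-0.0486 -0.1269  0.2431] a 18.5 F [ 0.8 -2.1 -2.5] M [ 0.26 -0.03  0.  ] op 0.131 30.0
[9.0, -30.0, 235.0] [-0.0496 -0.1358  0.2701] [-0.057, -0.003, -0.076, 0.009, 0.21, -0.007]
[0.0, -30.0, 240.0] [-0.0496 -0.14    0.2581] [-0.057, -0.003, -0.034, 0.01, 0.41, -0.006]
[0.0, 50.0, 240.0] [-0.0496 -0.06    0.2581] [0.196, -0.004, -0.118, 0.01, 0.41, -0.006]
```

>>> step_arm --pt "-0.03 0 -0.04 0 0.1 0 1" --pt "-0.057 0 -0.076 0 0.21 0 1" --pt "-0.04 0 -0.08 0 0.31 0 1" --pt "0.02 0 -0.08 0 0.41 0 1" --pt "0.08 0 -0.09 0 0.41 0 1" --pt "0.14 0 -0.1 0 0.41 0 1" --pt "0.196 0 -0.118 0 0.41 0 1" --pt "0.196 0 -0.118 0 0.41 0 1"

```text
time_s: 19.03
position: [0.4759, -0.1963, 0.2518]
tcp_rot: [[-0.267, 0.964, -0.006], [0.964, 0.267, 0.012], [0.013, -0.002, -1.0]]
force: [-0.6, 0.3, -3.2]
opening: 0.137
grasp_force: 30.0
```

>>> step_arm --pt "0 0 0 0 0 0 1" --pt "0 0 0 0 0 0 1" --pt "0 0 0 0 0 0 1" --pt "0 0 0 0 0 0 1" --pt "0 0 0 0 0 0 1" --pt "0 0 0 0 0 0 1"

```text
time_s: 19.53
position: [0.4793, -0.2012, 0.2545]
tcp_rot: [[-0.265, 0.964, 0.001], [0.964, 0.265, 0.006], [0.005, 0.003, -1.0]]
force: [0.2, -0.0, -2.8]
opening: 0.135
grasp_force: 30.0
```

```bash
python3 ex.py; python3 - <<'E'
from h import *;from rig import *
s=read_state();a=capture("scene");g=a["image"].astype(int).mean(2);S=cam(a)
for y in (162,204,216):print(y,[(i,int(g[y,i]),int(g[y,i+1])) for i in range(390,415) if abs(g[y,i+1]-g[y,i])>22])
M=Rp().T@s["tcp_rot"];f=w2p(s["position"])-.0219*M[:,2]
P=np.array([(f[0]-.027,f[1]+.01+y,f[2]-.04+z) for y,z in((-.1,0),(-.1,.026),(.1,.026),(.1,0))]);px=proj(S,prn(*PX,P));print(f.round(3),px.round(0).tolist())
q=np.zeros((400,640),np.uint8);cv2.fillConvexPoly(q,px.round().astype(np.int32),1);print(np.percentile(g[q>0],[10,50,80,90]))
for t in np.linspace(.1,.9,5):
  b=px[0]*(1-t)+px[3]*t;x=int(b[0]);print(x,round(b[1]),[int(g[r,x]) for r in range(int(b[1])-16,int(b[1])+10,2)])
E
```

```text
t 19.5333 tcp [-0.0501 -0.0591  0.2545] a -0.3 F [ 0.2 -0.1 -2.8] M [-0.08  0.04  0.02] op 0.135 30.0
162 [(392, 113, 78), (393, 78, 104), (394, 104, 127), (402, 89, 175)]
204 [(397, 124, 187), (398, 187, 213), (414, 213, 155)]
216 [(395, 108, 157), (396, 157, 197), (411, 171, 122), (412, 122, 49)]
[-0.05  -0.059  0.276] [[351.0, 198.0], [352.0, 187.0], [285.0, 158.0], [285.0, 168.0]]
[13.         17.33333333 62.66666667 97.        ]
344 195 [214, 214, 185, 25, 16, 18, 18, 15, 119, 125, 126, 178, 77]
331 189 [15, 80, 54, 17, 15, 15, 14, 27, 103, 215, 213, 165, 97]
318 183 [16, 15, 13, 14, 16, 11, 12, 27, 107, 213, 204, 174, 182]
304 177 [162, 153, 104, 18, 11, 14, 15, 26, 88, 112, 80, 183, 205]
291 171 [212, 60, 21, 19, 15, 13, 15, 19, 87, 80, 79, 78, 84]
```

The cartridge is held level in the images, with its underside at about 0.236 m. The cover hasn't moved from upright, so I'll hand in.

```bash
python3 -c "
from rig import *
print(hand_in())"
```

```text
the job is handed in; nothing more can be done
None
```

The job is handed in. The cover stands upright on its own at about 90°, and the gripper holds the cartridge level about 12 cm above the printer. I didn't re-image the mug, sticky notes or screwdriver, but the arm never went near them low down.

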